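Clear the jig plate at an assembly station

TASK

Clear the jig plate: first sort the brass spacers on it by length, long ones lying across the yellow row and short ones across the green row; then, with the held scraper block, push the orange rejects off the plate over its edge into the blue tray. When all the rejects are in the tray, tip them out into the red scrap bin and set the empty tray back in its place, its front tucked under the edge of the plate, with the scraper standing upright on the bench again, leaving the bottle, tape roll and bit block where they are.

Things in the scene. Friction and masses are not known exactly. Their poses are not given: they have to be found in the camera images.
- jig_plate: fixed aluminium jig plate on a dark riser, 190 (x) x 225 (y) mm, flat top 50 mm above the bench, 8 mm thick; its -y edge overhangs the riser by 28 mm and the front of the scrap tray stands under that overhang; origin under the plate's centre at bench level
- long1: long spacer: a 48 x 16 x 16 mm square brass bar with a dark hole in each end, lying on the jig plate; origin at its centre, x along its length. May be absent (None at the start)
- long2: long spacer: a 48 x 16 x 16 mm square brass bar with a dark hole in each end, lying on the jig plate; origin at its centre, x along its length. May be absent (None at the start)
- long3: long spacer: a 48 x 16 x 16 mm square brass bar with a dark hole in each end, lying on the jig plate; origin at its centre, x along its length. May be absent (None at the start)
- short1: short spacer: a 32 x 16 x 16 mm square brass bar with a dark hole in each end, lying on the jig plate; origin at its centre, x along its length. May be absent (None at the start)
- short2: short spacer: a 32 x 16 x 16 mm square brass bar with a dark hole in each end, lying on the jig plate; origin at its centre, x along its length. May be absent (None at the start)
- short3: short spacer: a 32 x 16 x 16 mm square brass bar with a dark hole in each end, lying on the jig plate; origin at its centre, x along its length. May be absent (None at the start)
- reject1: reject: a chunky L-shaped orange plastic moulding (26 x 22 mm footprint, 12 mm high base, one end 23 mm high), origin about its middle, 11 mm above its underside; lies on the jig plate. May be absent (None at the start)
- reject2: reject: a chunky L-shaped orange plastic moulding (26 x 22 mm footprint, 12 mm high base, one end 23 mm high), origin about its middle, 11 mm above its underside; lies on the jig plate. May be absent (None at the start)
- reject3: reject: a chunky L-shaped orange plastic moulding (26 x 22 mm footprint, 12 mm high base, one end 23 mm high), origin about its middle, 11 mm above its underside; lies on the jig plate. May be absent (None at the start)
- reject4: reject: a chunky L-shaped orange plastic moulding (26 x 22 mm footprint, 12 mm high base, one end 23 mm high), origin about its middle, 11 mm above its underside; lies in the scrap tray from the start
- reject5: reject: a chunky L-shaped orange plastic moulding (26 x 22 mm footprint, 12 mm high base, one end 23 mm high), origin about its middle, 11 mm above its underside; lies in the scrap tray from the start
- long_row: fixed yellow channel, the row for long spacers: inside 180 mm long (x) and 58 mm wide (y), floor 4 mm above the bench, walls 14 mm high; spacers lie across it, side by side; origin under its centre
- short_row: fixed green channel, the row for short spacers: inside 180 mm long (x) and 42 mm wide (y), floor 4 mm above the bench, walls 14 mm high; spacers lie across it; origin under its centre
- scrap_tray: loose blue dustpan-like tray, 0.3 kg, 195 (x) x 105 (y) mm, floor and walls 4 mm, walls 34 mm high, open at the +y front, which is tucked 18 mm under the plate's -y edge (8 mm of air; pull it back before lifting; origin in place: y = -147 mm from the plate's); behind it a black upright fin handle, 12 mm thick (x), y -51 to -103 mm, 75 mm high, grip it at any slant; origin under the pan's centre
- scrap_bin: fixed open red scrap bin, 240 (x) x 160 (y) mm outside, walls 5 mm, 90 mm high; origin under its centre
- scraper: loose scraper block, 0.22 kg: wooden block 165 (x) x 30 (y) mm, 30 mm high, with a black grip 60 (x) x 22 (y) mm on top of it from 29 to 81 mm above the underside; origin under its centre
- bottle: bystander: white bottle, 40 mm across, 90 mm tall
- tape: bystander: yellow tape roll, 68 mm across, 22 mm high
- bit_block: bystander: grey block 50 x 90 x 28 mm with steel driver bits

How it is judged:
On the way, in this order (a step that is already met when the one before it is completed fails the run):
1. every spacer present lies in the row for its length (x of long1 in the frame of long_row between -0.088 and 0.088 m and y of long1 in the frame of long_row between -0.016 and 0.016 m and z of long1 in the frame of long_row between 0.008 and 0.017 m and angle between the x axis of each of long1, long2, long3 and the y axis of long_row, either way round below 0.5 rad and x of long2 in the frame of long_row between -0.088 and 0.088 m and y of long2 in the frame of long_row between -0.016 and 0.016 m and z of long2 in the frame of long_row between 0.008 and 0.017 m and x of long3 in the frame of long_row between -0.088 and 0.088 m and y of long3 in the frame of long_row between -0.016 and 0.016 m and z of long3 in the frame of long_row between 0.008 and 0.017 m and x of short1 in the frame of short_row between -0.088 and 0.088 m and y of short1 in the frame of short_row between -0.016 and 0.016 m and z of short1 in the frame of short_row between 0.008 and 0.017 m and angle between the x axis of each of short1, short2, short3 and the y axis of short_row, either way round below 0.5 rad and x of short2 in the frame of short_row between -0.088 and 0.088 m and y of short2 in the frame of short_row between -0.016 and 0.016 m and z of short2 in the frame of short_row between 0.008 and 0.017 m and x of short3 in the frame of short_row between -0.088 and 0.088 m and y of short3 in the frame of short_row between -0.016 and 0.016 m and z of short3 in the frame of short_row between 0.008 and 0.017 m), for 0.2 s.
2. the scraper, held in the gripper, pushes a reject on the plate (contact force between the fingers and scraper above 1 N and (contact force between scraper and reject1 above 0.02 N or contact force between scraper and reject2 above 0.02 N or contact force between scraper and reject3 above 0.02 N)), for 0.04 s.
3. all rejects are in the scrap tray, standing level (x of reject1 in the frame of scrap_tray between -0.094 and 0.094 m and y of reject1 in the frame of scrap_tray between -0.052 and 0.052 m and z of reject1 in the frame of scrap_tray between 0 and 0.045 m and x of reject2 in the frame of scrap_tray between -0.094 and 0.094 m and y of reject2 in the frame of scrap_tray between -0.052 and 0.052 m and z of reject2 in the frame of scrap_tray between 0 and 0.045 m and x of reject3 in the frame of scrap_tray between -0.094 and 0.094 m and y of reject3 in the frame of scrap_tray between -0.052 and 0.052 m and z of reject3 in the frame of scrap_tray between 0 and 0.045 m and x of reject4 in the frame of scrap_tray between -0.094 and 0.094 m and y of reject4 in the frame of scrap_tray between -0.052 and 0.052 m and z of reject4 in the frame of scrap_tray between 0 and 0.045 m and x of reject5 in the frame of scrap_tray between -0.094 and 0.094 m and y of reject5 in the frame of scrap_tray between -0.052 and 0.052 m and z of reject5 in the frame of scrap_tray between 0 and 0.045 m and angle between scrap_tray's own z axis and vertical below 0.2 rad), for 0.2 s.
4. the tray, held in the gripper, is tipped over the scrap bin (angle between scrap_tray's own z axis and vertical above 0.7 rad and contact force between the fingers and scrap_tray above 1 N and horizontal distance between scrap_tray and scrap_bin below 0.2 m), for 0.1 s.
At the end, for the whole second after the job is handed in: Spacers at rest across their rows (0.5 rad, centres within 16 mm of middle); all rejects in the bin below its rim; scraper upright on the bench; tray level at its place, front under the plate's edge (30 mm sideways, 18 mm out, 0.2 rad); bystanders moved under 30 mm (all of step 1 and linear speed of each of long1, long2, long3, short1, short2, short3 below 0.03 m/s and x of reject1 in the frame of scrap_bin between -0.116 and 0.116 m and y of reject1 in the frame of scrap_bin between -0.076 and 0.076 m and z of reject1 in the frame of scrap_bin between 0 and 0.08 m and x of reject2 in the frame of scrap_bin between -0.116 and 0.116 m and y of reject2 in the frame of scrap_bin between -0.076 and 0.076 m and z of reject2 in the frame of scrap_bin between 0 and 0.08 m and x of reject3 in the frame of scrap_bin between -0.116 and 0.116 m and y of reject3 in the frame of scrap_bin between -0.076 and 0.076 m and z of reject3 in the frame of scrap_bin between 0 and 0.08 m and x of reject4 in the frame of scrap_bin between -0.116 and 0.116 m and y of reject4 in the frame of scrap_bin between -0.076 and 0.076 m and z of reject4 in the frame of scrap_bin between 0 and 0.08 m and x of reject5 in the frame of scrap_bin between -0.116 and 0.116 m and y of reject5 in the frame of scrap_bin between -0.076 and 0.076 m and z of reject5 in the frame of scrap_bin between 0 and 0.08 m and x of scrap_tray in the frame of jig_plate between -0.03 and 0.03 m and y of scrap_tray in the frame of jig_plate between -0.165 and -0.135 m and angle between the y axis of scrap_tray and the y axis of jig_plate, either way round below 0.2 rad and height (world z) of each of scrap_tray, scraper below 0.006 m and angle between scrap_tray's own z axis and vertical below 0.05 rad and linear speed of each of scrap_tray, scraper below 0.02 m/s and angle between scraper's own z axis and vertical below 0.1 rad and distance of each of bottle, tape, bit_block from where it was at the start of the episode below 0.03 m); the robot touches nothing.
It fails at once if a good spacer is in the scrap bin ((x of long1 in the frame of scrap_bin between -0.116 and 0.116 m and y of long1 in the frame of scrap_bin between -0.076 and 0.076 m and z of long1 in the frame of scrap_bin between 0 and 0.085 m) or (x of long2 in the frame of scrap_bin between -0.116 and 0.116 m and y of long2 in the frame of scrap_bin between -0.076 and 0.076 m and z of long2 in the frame of scrap_bin between 0 and 0.085 m) or (x of long3 in the frame of scrap_bin between -0.116 and 0.116 m and y of long3 in the frame of scrap_bin between -0.076 and 0.076 m and z of long3 in the frame of scrap_bin between 0 and 0.085 m) or (x of short1 in the frame of scrap_bin between -0.116 and 0.116 m and y of short1 in the frame of scrap_bin between -0.076 and 0.076 m and z of short1 in the frame of scrap_bin between 0 and 0.085 m) or (x of short2 in the frame of scrap_bin between -0.116 and 0.116 m and y of short2 in the frame of scrap_bin between -0.076 and 0.076 m and z of short2 in the frame of scrap_bin between 0 and 0.085 m) or (x of short3 in the frame of scrap_bin between -0.116 and 0.116 m and y of short3 in the frame of scrap_bin between -0.076 and 0.076 m and z of short3 in the frame of scrap_bin between 0 and 0.085 m)).
It fails at once if a bystander is pushed away or knocked over (distance of any of bottle, tape, bit_block from where it was at the start of the episode above 0.05 m or angle between bottle's own z axis and vertical above 0.6 rad).
Of long1, long2, long3, short1, short2, short3 only 3 to 5 are there at a start; the rules pass over those that are not, and their reading is None.
Of reject1, reject2, reject3 only 2 to 3 are there at a start; the rules pass over those that are not, and their reading is None.
At some moment in a run one of long1, long2, long3, short1, short2, short3 may be knocked a few centimetres aside while the robot is not near it.
It also fails if it takes over 200 s, if anything falls off the work surface, if the arm or the gripper's body presses on something with over 40 N, if the wrist force passes 120 N, or if a joint passes its speed limit or range.

ROBOT

A 7-joint arm with a two-finger parallel gripper is mounted at the origin on the work surface. World frame = base frame: x ahead of the robot, y to its left, z up, the work surface at z = 0. Lengths are in m, angles in rad, forces in N, time in s.
With the tool pointing down it reaches from about 0.4 to 0.85 m from the base axis. Payload 4.5 kg.
Tool frame: the origin (TCP) lies between the finger pads; the fingertips stand r.tip_reach ahead of it and the grasp point (between the pads) lies 3 mm ahead of it (r.tip_reach is the distance from the TCP to the fingertips, in m); z points along the fingers, y is the line along which they close (so a half turn about z gives the same grasp; the last joint's range is limited). The gripper opens to 88 mm and grips with 3 to 60 N. Pads are 18 mm wide; open, the fingers measure 123 mm over their backs; the gripper's body (75 mm by 187 mm) begins 45 mm behind the grasp point.
Start: joints at [1.379, 0.689, -0.195, 1.565, 0.157, 0.902, -0.215], TCP at [0.14, -0.609, 0.261] pointing down, gripper open.
Joint ranges: [-3.01, 3.01], [-0.46, 2.08], [-1.47, 1.51], [0.13, 2.56], [-1, 4.14], [0.04, 2.09], [-2.66, 2.66]. Speed limits (rad/s): [2.57, 2.57, 3.14, 3.14, 3.14, 3.14, 3.14].

INTERFACE

Orientations are given as a unit quaternion [x, y, z, w].
In Python, from plant import r gives the robot as it stands.
- The arm moves only by the tool step_arm, never from a script. Its argument "motion" is a list of rows, each an object with "dp": the shift along the tool's x, y, z in mm, a list of three; "twist": the turn, a rotation vector about the tool's x, y, z in rad, a list of three; "hand": the opening, from -1 (shut) to 1 (fully open). In form: [{"dp": [dx, dy, dz], "twist": [rx, ry, rz], "hand": hand}, ...]. A call has 1 to 5 rows; each row is the pose to reach, as a shift and turn from the pose commanded when the call began, along the tool's axes at that moment; what a row does not reach only later rows make up. A row lasts 1/8 s, in which the tool goes at most 62.5 mm and 10.7 degrees, less where a joint would pass 70% of its speed; a pose out of reach is approached as far as the arm can. A call with a gripper value outside its range is refused whole. The fingers move at their own pace and stop on an object; "force" is the grip in N (left out, the last holds). Time passes only in rows, so rows that repeat a pose let the fingers close. It gives the time, the measured TCP pose, the force, the opening and the grip force at its end, in the units of the state.
- r.get_state(): the state, without advancing time (a new reading comes with each control period).
- r.snapshot(name): name is "scene" or "side" or "wrist"; returns a dict with "pixels" (384x512x3 uint8, red, green, blue), "depth" (384x512 float32, m along the optical axis (not along the pixel's ray), 0 where there is no reading), "fx", "fy", "cx", "cy" (pixels), "xyz" and "orientation" of the camera in the world; the wrist camera has in their place "mount" (4x4, takes a point from camera to tool coordinates, whose origin is the TCP and whose axes are the flange's). Camera axes: x right, y down, z forward; pixel columns grow to the right and rows downward; lengths in m; the calibration is good to about 2 mm. A picture is of the moment at which its call begins: read the wrist's pose just before it.
- r.finish_job(): hands the job in; it is judged then, once.
Trained networks look in the newest picture that a camera, given by its name, has taken for a name from the list of things; names that differ only in an ending like _2 or _b are one class to them, and where a whole thing is asked for, a point or a joint stands for the part that bears it (a point fixed in the world has none). Each returns a list of dicts, best first, with "score" (0 to 1); they miss things now and then, are a little off and sometimes report something else, mostly with a low value. They report only what shows in the picture. A call takes as long as a camera call.
- r.search_frame(camera, thing): "at" ([x, y, z] in m, in the coordinates of the camera as it stood for that picture, good to about 4 mm: the middle of the surface that is visible of it).
The state is a dict: "clock": time; "q": joint angles; "qd": joint speeds; "joint_torque": joint torques, N m; "tool_pos": TCP position; "eef_rot": TCP orientation; "contact_force": force on the tool from outside, world axes, zero at the start; "moment": the same for the moment, N m; "opening": opening from 0.0 (shut) to 1.0 (fully open); "finger_force": force on a finger pad.
Only numpy, scipy, OpenCV 4.12 (cv2) and the standard library are available. Lean on these libraries where they do the work, as an engineer would, in place of code of your own. Each camera call takes 0.05 s, during which the arm holds its last target. There are 200 camera calls.

## Working session

There is one attempt and no reset: what is moved stays moved. The work goes in short steps, Python scripts to look and compute and a tool call to move; the robot and the scene stay as the last step left them, time stands still between calls to the robot, and variables do not carry over. Pictures are saved under pics/ and viewed, at most 14 in all, crops included, and the job is handed in when it is done.

Besides the shell and the picture viewer there is one more tool, called after "Request:" by a JSON object that holds its "api" and its "payload", one argument or row to a line. step_arm: Moves the arm, as the interface text tells. Its arguments: {"type":"object","properties":{"motion":{"type":"array"},"force":{"type":"number"}},"required":["motion"]}

```bash
ls; mkdir -p pics; cat > h.py <<'E'
import numpy as np, cv2
from scipy.spatial.transform import Rotation as R
from plant import r
def cam(name):
    s=r.get_state(); d=r.snapshot(name)
    if name=="wrist":
        T=np.eye(4);T[:3,:3]=R.from_quat(s["eef_rot"]).as_matrix();T[:3,3]=s["tool_pos"]
        M=T@np.array(d["mount"])
    else:
        M=np.eye(4);M[:3,:3]=R.from_quat(d["orientation"]).as_matrix();M[:3,3]=d["xyz"]
    d["M"]=M; return d
def cloud(d):
    v,u=np.mgrid[:384,:512]; z=d["depth"]
    P=np.stack([(u-d["cx"])/d["fx"]*z,(v-d["cy"])/d["fy"]*z,z],-1)
    W=P@d["M"][:3,:3].T+d["M"][:3,3]; W[z<=0]=np.nan; return W
def proj(d,p):
    c=d["M"][:3,:3].T@(np.array(p)-d["M"][:3,3]); return c[0]/c[2]*d["fx"]+d["cx"],c[1]/c[2]*d["fy"]+d["cy"]
def find(d,name,thing,mins=0.3):
    o=[]
    for x in r.search_frame(name,thing):
        if x["score"]>mins:
            w=d["M"][:3,:3]@np.array(x["at"])+d["M"][:3,3]; o.append((round(x["score"],2),w.round(3).tolist(),[round(float(a)) for a in proj(d,w)]))
    return o
def save(d,n,up=1):
    im=cv2.cvtColor(d["pixels"],cv2.COLOR_RGB2BGR); cv2.imwrite("pics/"+n+".png",im)
E
python3 - <<'E'
from h import *
s=r.get_state();print(s["tool_pos"],s["eef_rot"],r.tip_reach,s["clock"])
for n in ("scene","side"):
    d=cam(n); save(d,n+"0"); print(n,d["M"][:3,3].round(2))
    for t in ["jig_plate","long1","short1","reject1","long_row","short_row","scrap_tray","scrap_bin","scraper","bottle","tape","bit_block"]:
        print(t,find(d,n,t))
E
```

```text
pics
[ 0.13975872 -0.60857006  0.2599214 ] [ 9.93627328e-01  1.12711670e-01 -1.62283344e-04 -8.87046274e-04] 0.022 0.0
scene [ 1.15 -0.44  1.05]
jig_plate [(0.85, [0.651, 0.116, 0.046], [296, 194])]
long1 [(0.61, [0.696, 0.132, 0.072], [312, 196]), (0.43, [0.575, 0.072, 0.063], [266, 181])]
short1 [(0.42, [0.633, 0.182, 0.062], [310, 176])]
reject1 [(0.66, [0.686, -0.01, 0.023], [268, 230]), (0.41, [0.571, 0.188, 0.058], [297, 162]), (0.4, [0.572, 0.125, 0.062], [281, 171])]
long_row [(0.92, [0.489, 0.301, 0.001], [306, 141])]
short_row [(0.97, [0.501, 0.378, 0.002], [326, 133]), (0.63, [0.488, 0.302, 0.003], [306, 141])]
scrap_tray [(0.57, [0.637, -0.026, 0.003], [252, 225])]
scrap_bin [(0.86, [0.536, -0.366, 0.006], [122, 265]), (0.56, [0.687, -0.008, 0.022], [268, 230])]
scraper [(0.61, [0.445, -0.043, 0.029], [207, 178])]
bottle [(0.79, [0.382, 0.211, 0.052], [263, 122]), (0.41, [0.684, -0.01, 0.02], [267, 230])]
tape [(0.61, [0.729, 0.3, 0.02], [361, 186])]
bit_block [(0.82, [0.765, -0.162, 0.029], [239, 282])]
side [0.11 0.61 0.77]
jig_plate [(0.7, [0.611, 0.161, 0.047], [203, 233])]
long1 [(0.73, [0.568, 0.08, 0.06], [241, 218]), (0.66, [0.686, 0.136, 0.063], [187, 207]), (0.61, [0.627, 0.136, 0.065], [205, 218])]
short1 [(0.61, [0.688, 0.189, 0.065], [170, 218]), (0.56, [0.623, 0.192, 0.063], [189, 233])]
reject1 [(0.71, [0.562, 0.195, 0.062], [208, 248])]
long_row [(0.77, [0.485, 0.303, 0.006], [200, 316])]
short_row [(0.67, [0.488, 0.378, 0.003], [171, 343])]
scrap_tray [(0.89, [0.624, -0.051, 0.011], [257, 194])]
scrap_bin [(0.76, [0.543, -0.368, 0.042], [347, 143])]
scraper [(0.76, [0.422, -0.007, 0.029], [313, 236]), (0.65, [0.611, 0.16, 0.048], [203, 232])]
bottle [(0.91, [0.362, 0.239, 0.056], [268, 316])]
tape []
bit_block [(0.8, [0.747, -0.137, 0.024], [243, 157])]
```

```bash
python3 - <<'E'
import cv2
a=cv2.imread("pics/scene0.png")[90:330,60:460];b=cv2.imread("pics/side0.png")[100:390,100:500]
cv2.imwrite("pics/a.png",cv2.resize(a,None,fx=2,fy=2));cv2.imwrite("pics/b.png",cv2.resize(b,None,fx=2,fy=2))
E
```

```text
(no output)
```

View pics/a.png

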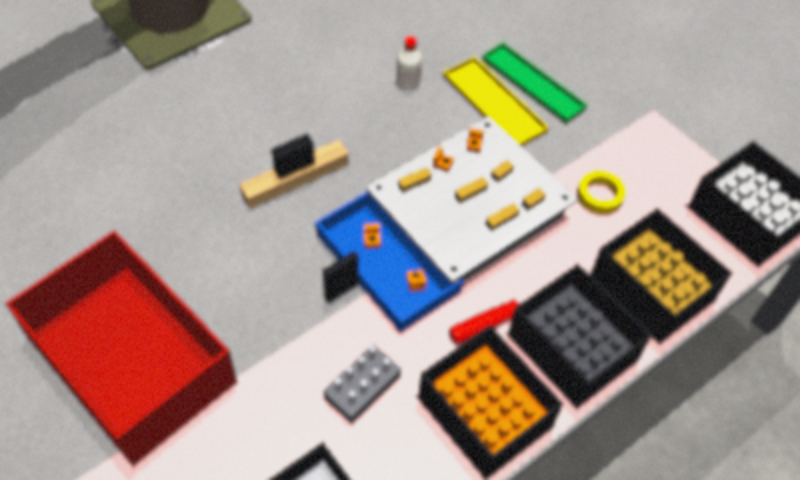

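View pics/b.png

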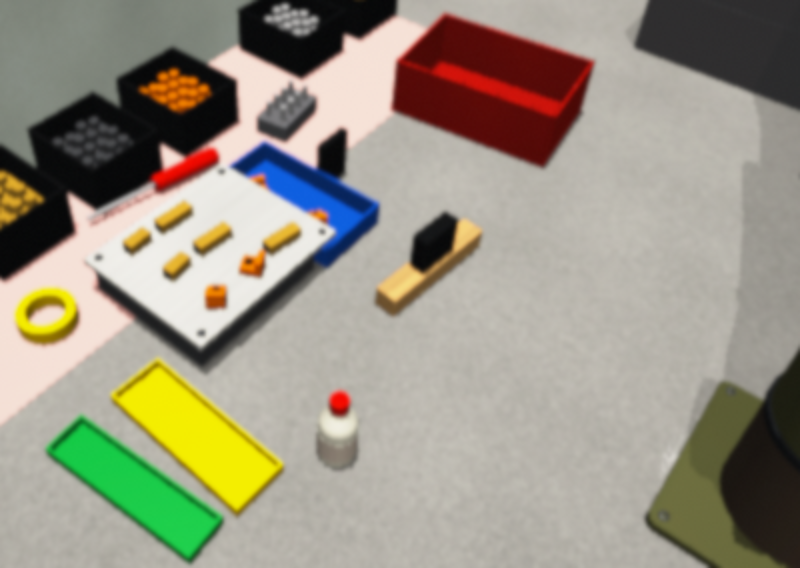

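Seen: three long and two short spacers on the plate, and two rejects on it (scene crop 443,158 and 475,140). Two more are in the tray, the scraper stands at 295,165 and the bin at 120,340. Next I fit the geometry from the clouds.

```bash
cat >> h.py <<'E'
def blobs(W,m,amin=12):
    n,l,st,c=cv2.connectedComponentsWithStats(m.astype(np.uint8)); o=[]
    for i in range(1,n):
        if st[i,4]<amin: continue
        p=W[l==i]; p=p[~np.isnan(p[:,0])]
        if len(p)<amin: continue
        (x,y),(w,h),a=cv2.minAreaRect((p[:,:2]*1000).astype(np.float32))
        if w<h: w,h,a=h,w,a+90
        a=(a+90)%180-90
        o.append(dict(n=len(p),c=(round(x),round(y)),wh=(round(w),round(h)),ang=round(a),z=np.percentile(p[:,2]*1000,[5,50,95]).round().tolist(),px=c[i].round().tolist()))
    return o
def hsv(d): return cv2.cvtColor(d["pixels"],cv2.COLOR_RGB2HSV).astype(int)
E
python3 - <<'E'
from h import *
for n in ("scene","side"):
    d=cam(n);W=cloud(d);H=hsv(d);h,s,v=H[...,0],H[...,1],H[...,2]
    x,y,z=W[...,0],W[...,1],W[...,2]
    roi=(x>0.3)&(x<0.85)&(y>-0.5)&(y<0.5)
    on=(x>.5)&(x<.75)&(y>0)&(y<.28)
    print(n)
    M={"brass":on&(s>90)&(h>=16)&(h<40)&(z>.056),"orange":roi&(x<.75)&(y>-.2)&(s>140)&(h<14)&(h>4)&(v>90),
     "plate":(x>.45)&(x<.78)&(y>-0.05)&(y<.3)&(abs(z-.05)<.006)&(s<60),"yellow":roi&(y>.2)&(x<.65)&(s>120)&(h>22)&(h<36),"green":roi&(s>120)&(h>50)&(h<85),
     "blue":roi&(s>120)&(h>95)&(h<125),"red":roi&(y<-.2)&(s>120)&((h<6)|(h>174)),"wood":roi&(x<.52)&(y<.15)&(s>60)&(h>8)&(h<25)&(z>.02)&(z<.04),
     "black":roi&(v<60)&(x<.7)&(y<.1)&(z>.06)}
    for k,m in M.items():
        print(k)
        for b in blobs(W,m,15 if k in("brass","orange") else 60): print("  ",*b.values())
E
```

```text
scene
brass
   19 (572, 186) (19, 12) -41 [61.0, 63.0, 66.0] [297.0, 161.0]
   36 (569, 127) (25, 14) 8 [60.0, 64.0, 75.0] [280.0, 169.0]
   52 (633, 184) (32, 16) 88 [60.0, 65.0, 69.0] [311.0, 174.0]
   90 (572, 75) (45, 16) 81 [59.0, 66.0, 69.0] [267.0, 179.0]
   94 (632, 128) (49, 18) -89 [59.0, 65.0, 69.0] [295.0, 184.0]
   56 (696, 185) (32, 14) -88 [61.0, 66.0, 68.0] [327.0, 189.0]
   93 (692, 131) (47, 17) 88 [61.0, 66.0, 69.0] [311.0, 197.0]
orange
plate
   3756 (631, 131) (228, 192) 89 [47.0, 50.0, 53.0] [295.0, 190.0]
yellow
   901 (494, 308) (186, 81) -2 [1.0, 5.0, 15.0] [307.0, 140.0]
green
   641 (497, 379) (189, 55) 5 [1.0, 5.0, 14.0] [327.0, 131.0]
blue
   1983 (631, -21) (200, 124) 4 [1.0, 5.0, 35.0] [252.0, 220.0]
red
   6930 (551, -368) (245, 159) 7 [3.0, 8.0, 90.0] [122.0, 262.0]
wood
   459 (435, -35) (165, 36) 85 [22.0, 30.0, 35.0] [206.0, 176.0]
black
   174 (437, -38) (55, 21) 82 [62.0, 78.0, 83.0] [206.0, 166.0]
   94 (632, -95) (48, 11) -87 [62.0, 73.0, 78.0] [230.0, 224.0]
side
brass
   128 (689, 137) (48, 20) 86 [58.0, 63.0, 65.0] [186.0, 207.0]
   134 (628
[... 363 characters left out ...]
, 245.0]
orange
   31 (559, 141) (25, 11) 52 [54.0, 60.0, 69.0] [227.0, 234.0]
   47 (557, 200) (21, 8) 55 [54.0, 63.0, 68.0] [207.0, 250.0]
plate
   4767 (628, 134) (228, 192) 89 [45.0, 48.0, 50.0] [204.0, 227.0]
yellow
   2840 (494, 302) (198, 73) -3 [-0.0, 2.0, 12.0] [199.0, 317.0]
green
   2406 (495, 385) (187, 49) 4 [-0.0, 3.0, 12.0] [168.0, 343.0]
blue
   1551 (619, -38) (213, 121) -14 [-0.0, 7.0, 32.0] [257.0, 198.0]
red
   4803 (547, -363) (241, 170) 7 [2.0, 46.0, 86.0] [345.0, 143.0]
wood
   546 (430, -31) (169, 31) 84 [22.0, 28.0, 36.0] [313.0, 233.0]
black
   73 (624, -85) (46, 9) -89 [62.0, 70.0, 74.0] [266.0, 171.0]
   241 (428, -28) (58, 21) 83 [63.0, 77.0, 80.0] [317.0, 217.0]
```

Request:
{"api": "step_arm", "payload": {
  "motion": [
    {"dp": [220,-210,0],"twist": [0,0,-0.9],"hand": 0.0},
    {"dp": [220,-210,0],"twist": [0,0,-0.9],"hand": 0.0},
    {"dp": [220,-210,0],"twist": [0,0,-0.9],"hand": 0.0},
    {"dp": [220,-210,0],"twist": [0,0,-0.9],"hand": 0.0},
    {"dp": [220,-210,0],"twist": [0,0,-0.9],"hand": 0.0}
  ]
}}

```text
clock: 2.02
tool_pos: [0.3086, -0.3533, 0.2611]
eef_rot: [0.844, 0.536, 0.0, 0.0]
contact_force: [1.1, 0.4, 0.2]
opening: 0.504
finger_force: 0.0
```

```bash
cat >> h.py <<'E'
DOWN90=np.array([[0,1,0],[1,0,0],[0,0,-1.]])   # tool x=+Y, tool y=+X
def yawed(deg): # tool x at angle deg in world, pointing down
    a=np.radians(deg);c,s=np.cos(a),np.sin(a); return np.array([[c,s,0],[s,-c,0],[0,0,-1.]])
def rel(p,Rt=None,R0=None,p0=None):
    s=r.get_state(); R0=R.from_quat(s["eef_rot"]).as_matrix() if R0 is None else R0
    p0=s["tool_pos"] if p0 is None else p0
    Rt=R0 if Rt is None else Rt
    return (R0.T@(np.array(p)-p0)*1000).round(1).tolist(), R.from_matrix(R0.T@Rt).as_rotvec().round(4).tolist()
def st():
    s=r.get_state(); print("t",round(s["clock"],2),"p",np.round(s["tool_pos"],4).tolist(),"rv",R.from_matrix(DOWN90.T@R.from_quat(s["eef_rot"]).as_matrix()).as_rotvec().round(3).tolist(),"q",np.round(s["q"],2).tolist(),"open",round(s["opening"],3),"ff",np.round(s["finger_force"],1),"F",np.round(s["contact_force"],1).tolist())
E
python3 -c "
from h import *
st();print(rel([.63,.10,.30],DOWN90))"
```

```text
t 2.02 p [0.3086, -0.3533, 0.2611] rv [-0.001, -0.0, 0.439] q [1.05, 0.51, -0.44, 2.01, 0.34, 0.69, -0.05] open 0.504 ff 0.0 F [1.1, 0.4, 0.2]
([546.9, 98.4, -38.8], [0.001, 0.0002, -0.4388])
```

Request:
{"api": "step_arm", "payload": {
  "motion": [
    {"dp": [547,98,-39],"twist": [0,0,-0.439],"hand": 0.0},
    {"dp": [547,98,-39],"twist": [0,0,-0.439],"hand": 0.0},
    {"dp": [547,98,-39],"twist": [0,0,-0.439],"hand": 0.0},
    {"dp": [547,98,-39],"twist": [0,0,-0.439],"hand": 0.0},
    {"dp": [547,98,-39],"twist": [0,0,-0.439],"hand": 0.0}
  ]
}}

```text
clock: 2.65
tool_pos: [0.4902, -0.1004, 0.2829]
eef_rot: [0.709, 0.705, 0.0, 0.0]
contact_force: [0.5, 0.3, 0.7]
opening: 0.502
finger_force: 0.0
```

```bash
python3 -c "
from h import *
st();print(rel([.63,.10,.30],DOWN90))"
```

```text
t 2.65 p [0.4902, -0.1004, 0.2829] rv [-0.001, -0.001, 0.006] q [0.47, 0.54, -0.56, 1.9, 0.38, 0.81, -0.3] open 0.502 ff 0.0 F [0.5, 0.3, 0.7]
([201.3, 138.5, -17.1], [0.0006, 0.0005, -0.0065])
```

Request:
{"api": "step_arm", "payload": {
  "motion": [
    {"dp": [201,139,-17],"twist": [0,0,0],"hand": 0.0},
    {"dp": [201,139,-17],"twist": [0,0,0],"hand": 0.0},
    {"dp": [201,139,-17],"twist": [0,0,0],"hand": 0.0},
    {"dp": [201,139,-17],"twist": [0,0,0],"hand": -0.3},
    {"dp": [201,139,-17],"twist": [0,0,0],"hand": -0.3}
  ]
}}

```text
clock: 3.28
tool_pos: [0.6303, 0.1045, 0.2997]
eef_rot: [0.707, 0.707, 0.002, -0.001]
contact_force: [0.2, -0.7, 0.7]
opening: 0.351
finger_force: 0.0
```

```bash
cat > look.py <<'E'
from h import *
def look(name="wrist",tag=None):
    d=cam(name);W=cloud(d);H=hsv(d);h,s,v=H[...,0],H[...,1],H[...,2]
    x,y,z=W[...,0],W[...,1],W[...,2]
    if tag: save(d,tag)
    on=(x>.5)&(x<.76)&(y>-.01)&(y<.28)
    M={"brass":on&(s>90)&(h>=15)&(h<40)&(z>.056),"orange":(s>140)&(h<=14)&(h>3)&(v>90)&(x<.75)&(y>-.1)&(y<.27)}
    for k,m in M.items():
        print(k)
        for b in blobs(W,m,40): print("  ",*b.values())
    return d,W
if __name__=="__main__":
    import sys
    st(); d,W=look("wrist",sys.argv[1] if len(sys.argv)>1 else None)
    for t in ("long1","short1","reject1"): print(t,find(d,"wrist",t))
E
python3 look.py w1
```

```text
t 3.27 p [0.6303, 0.1045, 0.2997] rv [-0.002, 0.005, -0.001] q [0.04, 0.7, -0.53, 1.46, 0.37, 1.07, -0.56] open 0.351 ff 0.0 F [0.2, -0.7, 0.7]
brass
   400 (565, 191) (25, 21) -49 [61.0, 63.0, 75.0] [199.0, 87.0]
   454 (691, 190) (31, 16) -89 [63.0, 66.0, 67.0] [313.0, 90.0]
   418 (629, 188) (32, 16) -85 [65.0, 66.0, 68.0] [257.0, 91.0]
   605 (688, 135) (48, 16) 86 [63.0, 66.0, 67.0] [308.0, 139.0]
   557 (628, 132) (48, 16) 85 [65.0, 66.0, 67.0] [256.0, 142.0]
   100 (566, 139) (18, 9) 28 [61.0, 62.0, 63.0] [203.0, 135.0]
   50 (555, 134) (9, 7) -65 [73.0, 74.0, 75.0] [192.0, 142.0]
   522 (568, 79) (48, 16) 81 [63.0, 66.0, 68.0] [207.0, 185.0]
   588 (606, 124) (20, 4) 80 [351.0, 360.0, 363.0] [171.0, 323.0]
   596 (652, 124) (21, 4) -79 [351.0, 360.0, 364.0] [344.0, 323.0]
   4109 (634, 119) (85, 9) 0 [366.0, 369.0, 371.0] [303.0, 377.0]
orange
   225 (566, 132) (26, 21) 26 [60.0, 63.0, 75.0] [204.0, 146.0]
   42 (588, 0) (27, 10) -9 [9.0, 16.0, 25.0] [229.0, 228.0]
   91 (676, -2) (26, 20) -21 [15.0, 17.0, 28.0] [290.0, 231.0]
long1 [(0.96, [0.565, 0.083, 0.071], [204, 184]), (0.95, [0.686, 0.136, 0.066], [306, 139]), (0.59, [0.629, -0.037, 0.001], [257, 247])]
short1 [(0.88, [0.628, 0.184, 0.064], [256, 96]), (0.76, [0.693, 0.192, 0.065], [314, 88]), (0.63, [0.496, 0.283, 0.005], [146, 9]), (0.46, [0.714, 0.281, 0.024], [331, 7])]
reject1 [(0.88, [0.563, 0.192, 0.063], [197, 88]), (0.78, [0.567, 0.135, 0.063], [204, 140]), (0.78, [0.592, -0.006, 0.017], [232, 233]), (0.65, [0.678, -0.001, 0.016], [291, 229])]
```

View pics/w1.png

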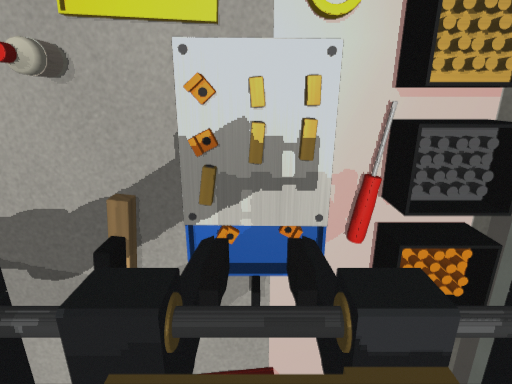

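The wrist view agrees with the clouds: spacer tops at 66 mm, longs at px (307,139), (257,142) and (207,185), shorts at (313,90) and (257,92). I start with the long at (688,135).

Request:
{"api": "step_arm", "payload": {
  "motion": [
    {"dp": [34,59,180],"twist": [0,0,0.06],"hand": -0.3},
    {"dp": [34,59,180],"twist": [0,0,0.06],"hand": -0.3},
    {"dp": [34,59,180],"twist": [0,0,0.06],"hand": -0.3},
    {"dp": [34,59,180],"twist": [0,0,0.06],"hand": -0.3},
    {"dp": [34,59,180],"twist": [0,0,0.06],"hand": -0.3}
  ]
}}

```text
clock: 4.1
tool_pos: [0.6888, 0.1307, 0.1211]
eef_rot: [0.731, 0.683, 0.0, 0.0]
contact_force: [-0.2, -0.3, 1.6]
opening: 0.347
finger_force: 0.0
```

```bash
python3 -c "
from h import *
st();print(rel([.688,.135,.075]))"
```

```text
t 4.1 p [0.6888, 0.1307, 0.1211] rv [-0.001, -0.0, 0.067] q [-0.05, 0.98, -0.43, 1.41, 0.47, 0.86, -0.69] open 0.347 ff 0.0 F [-0.2, -0.3, 1.6]
([4.3, -1.1, 46.0], [0.0, 0.0, 0.0])
```

Request:
{"api": "step_arm", "payload": {
  "motion": [
    {"dp": [4,-1,46],"twist": [0,0,0],"hand": -0.3},
    {"dp": [4,-1,46],"twist": [0,0,0],"hand": -0.3},
    {"dp": [4,-1,46],"twist": [0,0,0],"hand": -1},
    {"dp": [4,-1,46],"twist": [0,0,0],"hand": -1},
    {"dp": [4,-1,46],"twist": [0,0,0],"hand": -1}
  ],
  "force": 25
}}

```text
clock: 4.72
tool_pos: [0.6889, 0.1358, 0.0764]
eef_rot: [0.73, 0.683, 0.001, 0.001]
contact_force: [-2.1, -0.9, 6.7]
opening: 0.175
finger_force: 25.0
```

Request:
{"api": "step_arm", "payload": {
  "motion": [
    {"dp": [0,0,0],"twist": [0,0,0],"hand": -1},
    {"dp": [0,0,-60],"twist": [0,0,0],"hand": -1},
    {"dp": [0,0,-120],"twist": [0,0,-0.03],"hand": -1},
    {"dp": [20,-50,-175],"twist": [0,0,-0.03],"hand": -1},
    {"dp": [40,-110,-175],"twist": [0,0,-0.03],"hand": -1}
  ]
}}

```text
clock: 5.35
tool_pos: [0.593, 0.1797, 0.2515]
eef_rot: [0.721, 0.693, 0.004, 0.002]
contact_force: [-1.0, 1.4, -0.7]
opening: 0.18
finger_force: 25.0
```

```bash
python3 -c "
from h import *
st();print(rel([.51,.22,.25]))"
```

```text
t 5.35 p [0.593, 0.1797, 0.2515] rv [-0.009, 0.004, 0.039] q [-0.1, 0.72, -0.49, 1.59, 0.4, 0.92, -0.77] open 0.18 ff 25.0 F [-1.0, 1.4, -0.7]
([37.0, -84.5, 0.9], [0.0, 0.0, 0.0])
```

Request:
{"api": "step_arm", "payload": {
  "motion": [
    {"dp": [37,-84,-20],"twist": [0,0,-0.04],"hand": -1},
    {"dp": [37,-84,-20],"twist": [0,0,-0.04],"hand": -1},
    {"dp": [37,-84,-20],"twist": [0,0,-0.04],"hand": -1}
  ]
}}

```text
clock: 5.72
tool_pos: [0.5066, 0.2206, 0.2689]
eef_rot: [0.704, 0.71, 0.001, 0.0]
contact_force: [0.5, -0.1, 0.3]
opening: 0.177
finger_force: 25.0
```

```bash
cat > rows.py <<'E'
from h import *
st();d=cam("wrist");W=cloud(d);H=hsv(d);h,s,v=H[...,0],H[...,1],H[...,2];x,y,z=W[...,0],W[...,1],W[...,2]
save(d,"rows")
for k,m in {"yellow":(y>.24)&(x<.64)&(s>120)&(h>22)&(h<36)&(z<.03),"green":(s>120)&(h>45)&(h<90)&(z<.03)}.items():
    for b in blobs(W,m,300): print(k,*b.values())
    for n,mm in {"rim":m&(z>.010),"floor":m&(z<.008)}.items():
        p=W[mm]; 
        if len(p)<20: continue
        (cx,cy),wh,a=cv2.minAreaRect((p[:,:2]*1000).astype(np.float32)); print(n,len(p),np.round([cx,cy,*wh,a],1),np.percentile(p[:,2]*1000,[5,50,95]).round(1))
E
python3 rows.py
```

```text
t 5.72 p [0.5066, 0.2206, 0.2689] rv [-0.001, 0.001, -0.009] q [-0.18, 0.62, -0.52, 1.77, 0.39, 0.86, -0.87] open 0.177 ff 25.0 F [0.5, -0.1, 0.3]
yellow 9158 (489, 305) (186, 65) -3 [3.0, 5.0, 14.0] [243.0, 90.0]
rim 1270 [488.8 304.3  64.  186.4  87.3] [11.6 14.2 15.7]
floor 7795 [488.9 306.4  62.6 180.6  87.3] [3.  4.3 5.7]
green 6836 (494, 381) (186, 46) 4 [3.0, 5.0, 14.0] [245.0, 20.0]
rim 865 [494.4 380.2 185.8  44.4   3.5] [11.  14.1 15.6]
floor 5903 [494.1 381.4 180.7  45.5   3.8] [2.9 4.4 5.8]
```

View pics/rows.png

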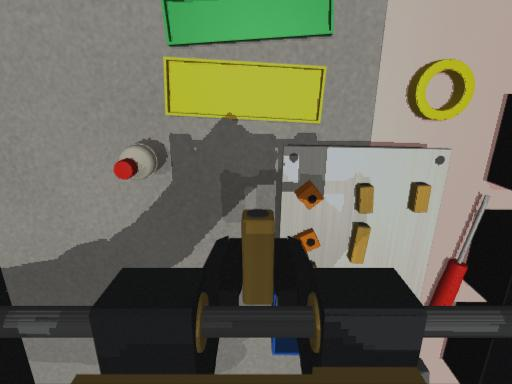

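Request:
{"api": "step_arm", "payload": {
  "motion": [
    {"dp": [82,38,100],"twist": [0,0,0.056],"hand": -1},
    {"dp": [82,38,100],"twist": [0,0,0.056],"hand": -1},
    {"dp": [82,38,189],"twist": [0,0,0.056],"hand": -1},
    {"dp": [82,38,189],"twist": [0,0,0.056],"hand": -1},
    {"dp": [82,38,189],"twist": [0,0,0.056],"hand": -1}
  ]
}}

```text
clock: 6.4
tool_pos: [0.546, 0.2985, 0.0749]
eef_rot: [0.726, 0.688, -0.003, 0.0]
contact_force: [0.4, -0.5, 0.4]
opening: 0.177
finger_force: 25.0
```

```bash
python3 -c "
from h import *
st();print(rel([.545,.3025,.03],yawed(87.3)));d=cam('wrist');print(np.array(d['mount']).round(3));W=cloud(d);
save(d,'w2')
m=(W[...,1]>.15)&(W[...,0]<.42)&(W[...,2]>.04)&(W[...,2]<.1);print([ (b['n'],b['c'],b['z']) for b in blobs(W,m,100)])"
```

```text
t 6.4 p [0.546, 0.2985, 0.0749] rv [0.004, -0.004, 0.054] q [-0.38, 0.96, -0.35, 1.68, 0.53, 0.6, -1.09] open 0.177 ff 25.0 F [0.4, -0.5, 0.4]
([4.1, -1.1, 44.9], [-0.0035, 0.0045, -0.0065])
[[-0.001 -0.95  -0.311  0.08 ]
 [ 1.    -0.001 -0.001 -0.001]
 [ 0.    -0.311  0.95  -0.124]
 [ 0.     0.     0.     1.   ]]
[]
```

Request:
{"api": "step_arm", "payload": {
  "motion": [
    {"dp": [4,-1,44],"twist": [0,0,0],"hand": -1},
    {"dp": [4,-1,44],"twist": [0,0,0],"hand": -1},
    {"dp": [4,-1,45],"twist": [0,0,0],"hand": -1},
    {"dp": [4,-1,45],"twist": [0,0,0],"hand": -0.45},
    {"dp": [4,-1,45],"twist": [0,0,0],"hand": -0.45}
  ]
}}

```text
clock: 7.08
tool_pos: [0.5463, 0.3051, 0.0344]
eef_rot: [0.725, 0.688, 0.001, 0.0]
contact_force: [0.1, 0.0, -0.2]
opening: 0.275
finger_force: 0.0
```

Request:
{"api": "step_arm", "payload": {
  "motion": [
    {"dp": [0,0,-50],"twist": [0,0,0],"hand": -0.45},
    {"dp": [0,0,-110],"twist": [0,0,0],"hand": -0.45},
    {"dp": [-40,20,-150],"twist": [0,0,-0.05],"hand": -0.4},
    {"dp": [-95,50,-180],"twist": [0,0,-0.05],"hand": -0.3},
    {"dp": [-150,75,-200],"twist": [0,0,-0.05],"hand": -0.3}
  ]
}}

```text
clock: 7.7
tool_pos: [0.6108, 0.1572, 0.2328]
eef_rot: [0.707, 0.707, 0.001, 0.001]
contact_force: [0.0, 0.1, -0.2]
opening: 0.345
finger_force: 0.0
```

```bash
cat >> look.py <<'E'
    x,y,z=W[...,0],W[...,1],W[...,2];H=hsv(d);h,s,v=H[...,0],H[...,1],H[...,2]
    m=(s>90)&(h>=15)&(h<40)&(x>.38)&(x<.61)&(y>.25)&(y<.42)&(z>.0175)&(z<.04)
    print("rows");[print("  ",*b.values()) for b in blobs(W,m,40)]
E
python3 look.py
```

```text
t 7.7 p [0.6108, 0.1572, 0.2328] rv [-0.003, 0.001, 0.001] q [-0.05, 0.76, -0.51, 1.57, 0.44, 0.92, -0.71] open 0.345 ff 0.0 F [0.0, 0.1, -0.2]
brass
   148 (559, 198) (22, 6) 41 [73.0, 74.0, 75.0] [202.0, 139.0]
   631 (691, 190) (31, 16) -89 [59.0, 66.0, 67.0] [342.0, 146.0]
   551 (629, 188) (32, 16) -85 [65.0, 66.0, 67.0] [277.0, 148.0]
   729 (628, 131) (48, 16) 85 [64.0, 66.0, 67.0] [275.0, 203.0]
   133 (577, 130) (76, 16) 78 [61.0, 66.0, 210.0] [220.0, 233.0]
   589 (587, 177) (21, 4) 78 [284.0, 293.0, 297.0] [171.0, 323.0]
   592 (632, 180) (16, 2) 89 [284.0, 293.0, 297.0] [344.0, 323.0]
   4115 (615, 174) (82, 4) 0 [299.0, 302.0, 304.0] [302.0, 377.0]
orange
   359 (567, 189) (21, 20) 41 [61.0, 62.0, 74.0] [213.0, 146.0]
   254 (569, 134) (21, 18) -64 [61.0, 62.0, 63.0] [217.0, 201.0]
   150 (558, 128) (21, 7) -65 [73.0, 74.0, 75.0] [204.0, 210.0]
   150 (588, 0) (42, 27) 71 [15.0, 17.0, 40.0] [238.0, 295.0]
long1 [(0.81, [0.549, 0.302, 0.019], [195, 25]), (0.64, [0.622, 0.136, 0.066], [270, 200]), (0.47, [0.569, 0.1, 0.066], [218, 233]), (0.37, [0.589, -0.009, 0.019], [241, 294])]
short1 [(0.77, [0.627, 0.185, 0.064], [276, 151]), (0.59, [0.549, 0.303, 0.019], [194, 24]), (0.57, [0.687, 0.19, 0.066], [339, 147])]
reject1 [(0.8, [0.565, 0.138, 0.059], [214, 196]), (0.67, [0.59, -0.007, 0.018], [242, 293]), (0.62, [0.564, 0.194, 0.059], [210, 141])]
rows
   811 (546, 302) (43, 17) 87 [19.0, 20.0, 22.0] [192.0, 24.0]
```

Request:
{"api": "step_arm", "payload": {
  "motion": [
    {"dp": [-26,17,60],"twist": [0,0,0.08],"hand": -0.3},
    {"dp": [-26,17,120],"twist": [0,0,0.08],"hand": -0.3},
    {"dp": [-26,17,140],"twist": [0,0,0.08],"hand": -0.3},
    {"dp": [-26,17,157],"twist": [0,0,0.08],"hand": -0.3},
    {"dp": [-26,17,157],"twist": [0,0,0.08],"hand": -0.3}
  ]
}}

```text
clock: 8.52
tool_pos: [0.6264, 0.1344, 0.0737]
eef_rot: [0.735, 0.678, 0.001, -0.0]
contact_force: [0.3, -0.2, 1.0]
opening: 0.349
finger_force: 0.0
```

```bash
python3 -c "
from h import *
st();print(rel([.628,.1315,.0755]))"
```

```text
t 8.53 p [0.6264, 0.1344, 0.0737] rv [-0.0, 0.001, 0.08] q [-0.08, 0.98, -0.39, 1.63, 0.55, 0.64, -0.83] open 0.349 ff 0.0 F [0.3, -0.2, 1.0]
([-2.7, 1.9, -1.8], [0.0, 0.0, 0.0])
```

Request:
{"api": "step_arm", "payload": {
  "motion": [
    {"dp": [-3,2,-2],"twist": [0,0,0],"hand": -1},
    {"dp": [-3,2,-2],"twist": [0,0,0],"hand": -1},
    {"dp": [-3,2,-2],"twist": [0,0,0],"hand": -1},
    {"dp": [-3,2,-62],"twist": [0,0,0],"hand": -1},
    {"dp": [0,0,-90],"twist": [0,0,0],"hand": -1}
  ]
}}

```text
clock: 9.15
tool_pos: [0.6276, 0.1326, 0.1657]
eef_rot: [0.736, 0.677, 0.001, 0.001]
contact_force: [0.3, 0.2, -0.4]
opening: 0.179
finger_force: 25.0
```

Request:
{"api": "step_arm", "payload": {
  "motion": [
    {"dp": [50,-40,0],"twist": [0,0,-0.03],"hand": -1},
    {"dp": [95,-80,0],"twist": [0,0,-0.03],"hand": -1},
    {"dp": [140,-120,0],"twist": [0,0,-0.03],"hand": -1},
    {"dp": [162,-140,30],"twist": [0,0,-0.03],"hand": -1},
    {"dp": [162,-140,80],"twist": [0,0,-0.03],"hand": -1}
  ]
}}

```text
clock: 9.78
tool_pos: [0.499, 0.3101, 0.0843]
eef_rot: [0.723, 0.691, 0.003, -0.001]
contact_force: [0.7, 0.1, -1.6]
opening: 0.174
finger_force: 25.0
```

```bash
python3 -c "
from h import *
st();print(rel([.501,.3045,.03],yawed(87.3)))"
```

```text
t 9.78 p [0.499, 0.3101, 0.0843] rv [-0.002, 0.006, 0.046] q [-0.44, 0.91, -0.34, 1.8, 0.55, 0.52, -1.19] open 0.174 ff 25.0 F [0.7, 0.1, -1.6]
([-5.8, 2.2, 54.2], [0.0019, -0.0058, 0.0009])
```

Request:
{"api": "step_arm", "payload": {
  "motion": [
    {"dp": [-2,1,30],"twist": [0,0,0],"hand": -1},
    {"dp": [-2,1,30],"twist": [0,0,0],"hand": -1}
  ]
}}

```text
clock: 10.02
tool_pos: [0.4997, 0.3019, 0.0513]
eef_rot: [0.725, 0.689, -0.003, -0.0]
contact_force: [-0.2, 0.8, 0.0]
opening: 0.179
finger_force: 25.0
```

```bash
python3 -c "
from h import *
st();print(rel([.501,.3045,.03],yawed(87.3)))"
```

```text
t 10.03 p [0.4997, 0.3019, 0.0513] rv [0.004, -0.003, 0.052] q [-0.45, 0.96, -0.3, 1.81, 0.57, 0.47, -1.2] open 0.179 ff 25.0 F [-0.2, 0.8, 0.0]
([2.7, 1.2, 21.3], [-0.0037, 0.0035, -0.0044])
```

Request:
{"api": "step_arm", "payload": {
  "motion": [
    {"dp": [2,1,22],"twist": [0,0,0],"hand": -1},
    {"dp": [2,1,22],"twist": [0,0,0],"hand": -1},
    {"dp": [2,1,22],"twist": [0,0,0],"hand": -0.45},
    {"dp": [2,1,22],"twist": [0,0,0],"hand": -0.45},
    {"dp": [2,1,-40],"twist": [0,0,0],"hand": -0.45}
  ]
}}

```text
clock: 10.65
tool_pos: [0.4997, 0.303, 0.09]
eef_rot: [0.725, 0.689, -0.005, -0.001]
contact_force: [0.8, 0.4, -0.1]
opening: 0.273
finger_force: 0.0
```

Request:
{"api": "step_arm", "payload": {
  "motion": [
    {"dp": [0,0,-60],"twist": [0,0,0],"hand": -0.4},
    {"dp": [-60,20,-100],"twist": [0,0,0.05],"hand": -0.3},
    {"dp": [-120,40,-140],"twist": [0,0,0.05],"hand": -0.3},
    {"dp": [-180,55,-140],"twist": [0,0,0.1],"hand": -0.3},
    {"dp": [-220,69,-140],"twist": [0,0,0.1],"hand": -0.3}
  ]
}}

```text
clock: 11.28
tool_pos: [0.5602, 0.0808, 0.235]
eef_rot: [0.759, 0.651, 0.001, 0.001]
contact_force: [1.6, -0.2, -1.4]
opening: 0.353
finger_force: 0.0
```

```bash
python3 look.py|grep -v "\[2[0-9][0-9]\.0"
```

```text
t 11.28 p [0.5602, 0.0808, 0.235] rv [-0.003, 0.0, 0.152] q [0.06, 0.68, -0.49, 1.77, 0.42, 0.8, -0.78] open 0.353 ff 0.0 F [1.6, -0.2, -1.4]
brass
   892 (691, 190) (32, 16) -89 [59.0, 66.0, 67.0] [387.0, 36.0]
   779 (628, 188) (32, 16) -85 [62.0, 66.0, 67.0] [316.0, 50.0]
   4101 (566, 94) (82, 10) -9 [302.0, 304.0, 306.0] [302.0, 377.0]
orange
   104 (674, 3) (27, 21) 63 [15.0, 16.0, 18.0] [360.0, 221.0]
long1 [(0.63, [0.567, 0.082, 0.07], [265, 178])]
short1 [(0.74, [0.627, 0.183, 0.066], [316, 57]), (0.68, [0.689, 0.191, 0.067], [387, 34])]
reject1 [(0.92, [0.565, 0.193, 0.061], [245, 57]), (0.9, [0.567, 0.138, 0.06], [256, 119]), (0.77, [0.68, -0.003, 0.018], [367, 221]), (0.67, [0.589, -0.004, 0.017], [292, 231]), (0.35, [0.649, -0.04, 0.001], [340, 245])]
rows
```

Request:
{"api": "step_arm", "payload": {
  "motion": [
    {"dp": [0,8,60],"twist": [0,0,0],"hand": -0.3},
    {"dp": [0,8,120],"twist": [0,0,0],"hand": -0.3},
    {"dp": [0,8,145],"twist": [0,0,0],"hand": -0.3},
    {"dp": [0,8,145],"twist": [0,0,0],"hand": -0.3}
  ]
}}

```text
clock: 11.98
tool_pos: [0.5657, 0.0837, 0.0868]
eef_rot: [0.758, 0.653, -0.001, -0.002]
contact_force: [0.3, -0.1, -0.6]
opening: 0.354
finger_force: 0.0
```

```bash
python3 -c "
from h import *
st();print(rel([.568,.0795,.0755]))
p=[.457,.3065,.18];print(rel(p,yawed(87.3),p0=np.array([.568,.0795,.18])))"
```

```text
t 11.97 p [0.5657, 0.0837, 0.0868] rv [0.004, 0.0, 0.148] q [-0.03, 0.9, -0.35, 1.84, 0.57, 0.51, -0.91] open 0.354 ff 0.0 F [0.3, -0.1, -0.6]
([-3.8, 2.9, 11.3], [0.0, 0.0, 0.0])
([208.1, -143.3, 0.6], [-0.0041, -0.0001, -0.1011])
```

Request:
{"api": "step_arm", "payload": {
  "motion": [
    {"dp": [-4,3,11],"twist": [0,0,0],"hand": -0.3},
    {"dp": [-4,3,11],"twist": [0,0,0],"hand": -1},
    {"dp": [-4,3,11],"twist": [0,0,0],"hand": -1},
    {"dp": [-4,3,11],"twist": [0,0,0],"hand": -1},
    {"dp": [-4,3,-50],"twist": [0,0,0],"hand": -1}
  ]
}}

```text
clock: 12.6
tool_pos: [0.5672, 0.0762, 0.1355]
eef_rot: [0.759, 0.652, -0.004, -0.002]
contact_force: [1.1, 0.6, -0.8]
opening: 0.179
finger_force: 25.0
```

Request:
{"api": "step_arm", "payload": {
  "motion": [
    {"dp": [0,0,-45],"twist": [0,0,0],"hand": -1},
    {"dp": [50,-34,-45],"twist": [0,0,-0.03],"hand": -1},
    {"dp": [100,-68,-45],"twist": [0,0,-0.06],"hand": -1},
    {"dp": [150,-103,-45],"twist": [0,0,-0.1],"hand": -1},
    {"dp": [195,-134,-45],"twist": [0,0,-0.1],"hand": -1}
  ]
}}

```text
clock: 13.22
tool_pos: [0.4658, 0.2921, 0.1838]
eef_rot: [0.725, 0.689, 0.0, -0.0]
contact_force: [1.1, -0.1, -0.6]
opening: 0.177
finger_force: 25.0
```

Request:
{"api": "step_arm", "payload": {
  "motion": [
    {"dp": [12,-10,20],"twist": [0,0,0],"hand": -1},
    {"dp": [12,-10,80],"twist": [0,0,0],"hand": -1},
    {"dp": [12,-10,110],"twist": [0,0,0],"hand": -1},
    {"dp": [12,-10,110],"twist": [0,0,0],"hand": -1}
  ]
}}

```text
clock: 13.72
tool_pos: [0.4564, 0.3017, 0.0718]
eef_rot: [0.725, 0.689, -0.002, -0.0]
contact_force: [-0.1, -0.5, -0.5]
opening: 0.181
finger_force: 25.0
```

```bash
python3 -c "
from h import *
st();print(rel([.457,.3055,.031],yawed(87.3)))"
```

```text
t 13.72 p [0.4564, 0.3017, 0.0718] rv [0.003, -0.003, 0.051] q [-0.5, 0.9, -0.29, 1.92, 0.6, 0.41, -1.29] open 0.181 ff 25.0 F [-0.1, -0.5, -0.5]
([3.9, 0.5, 40.8], [-0.0028, 0.0029, -0.0042])
```

Request:
{"api": "step_arm", "payload": {
  "motion": [
    {"dp": [3,0,30],"twist": [0,0,0],"hand": -1},
    {"dp": [3,0,42],"twist": [0,0,0],"hand": -1},
    {"dp": [3,0,42],"twist": [0,0,0],"hand": -1},
    {"dp": [3,0,42],"twist": [0,0,0],"hand": -0.45},
    {"dp": [3,0,42],"twist": [0,0,0],"hand": -0.45}
  ]
}}

```text
clock: 14.35
tool_pos: [0.4582, 0.3056, 0.032]
eef_rot: [0.725, 0.688, 0.001, 0.0]
contact_force: [-0.4, 1.2, 0.3]
opening: 0.275
finger_force: 0.0
```

Request:
{"api": "step_arm", "payload": {
  "motion": [
    {"dp": [0,0,-60],"twist": [0,0,0],"hand": -0.45},
    {"dp": [0,0,-120],"twist": [0,0,0],"hand": -0.3},
    {"dp": [-35,45,-160],"twist": [0,0,0],"hand": -0.3},
    {"dp": [-70,95,-180],"twist": [0,0,-0.05],"hand": -0.3},
    {"dp": [-105,140,-190],"twist": [0,0,-0.05],"hand": -0.3}
  ]
}}

```text
clock: 14.98
tool_pos: [0.5909, 0.195, 0.2228]
eef_rot: [0.707, 0.707, 0.001, 0.0]
contact_force: [1.5, 0.6, -0.3]
opening: 0.347
finger_force: 0.0
```

```bash
python3 look.py; python3 rows.py|tail -3
```

```text
t 14.97 p [0.5909, 0.195, 0.2228] rv [-0.003, 0.002, 0.001] q [-0.1, 0.77, -0.53, 1.61, 0.47, 0.89, -0.81] open 0.347 ff 0.0 F [1.5, 0.6, -0.3]
brass
   547 (628, 189) (31, 16) -85 [64.0, 66.0, 67.0] [297.0, 188.0]
   617 (691, 190) (31, 16) -89 [59.0, 66.0, 67.0] [362.0, 186.0]
   66 (569, 126) (15, 8) -14 [61.0, 62.0, 63.0] [237.0, 245.0]
   588 (567, 215) (21, 4) 79 [274.0, 283.0, 286.0] [171.0, 322.0]
   602 (612, 216) (19, 2) 89 [274.0, 283.0, 287.0] [344.0, 323.0]
   4121 (595, 210) (83, 9) -1 [290.0, 292.0, 294.0] [302.0, 377.0]
orange
   432 (565, 191) (26, 22) -49 [61.0, 63.0, 75.0] [231.0, 185.0]
   165 (569, 135) (21, 18) -65 [61.0, 62.0, 63.0] [237.0, 236.0]
long1 [(0.79, [0.55, 0.309, 0.022], [216, 58]), (0.79, [0.46, 0.31, 0.024], [122, 57]), (0.72, [0.498, 0.313, 0.021], [162, 54])]
short1 [(0.92, [0.689, 0.193, 0.068], [362, 185]), (0.83, [0.627, 0.187, 0.065], [296, 191])]
reject1 [(0.84, [0.563, 0.196, 0.058], [230, 180]), (0.62, [0.569, 0.138, 0.061], [237, 236])]
rows
   894 (458, 307) (49, 16) 87 [19.0, 20.0, 21.0] [122.0, 59.0]
   882 (502, 307) (48, 16) 86 [19.0, 20.0, 21.0] [167.0, 59.0]
   852 (546, 304) (48, 16) 87 [19.0, 20.0, 22.0] [213.0, 62.0]
green 800 (464, 357) (122, 9) 0 [4.0, 12.0, 15.0] [106.0, 3.0]
rim 453 [453.8 356.2   7.7 102.3  89.6] [10.7 13.9 15.5]
floor 272 [465.4 360.1 121.6   9.3   2.7] [3.  5.1 7.6]
```

Request:
{"api": "step_arm", "payload": {
  "motion": [
    {"dp": [-6,37,50],"twist": [0,0,-0.08],"hand": -0.3},
    {"dp": [-6,37,110],"twist": [0,0,-0.08],"hand": -0.3},
    {"dp": [-6,37,136],"twist": [0,0,-0.08],"hand": -0.3},
    {"dp": [-6,37,136],"twist": [0,0,-0.08],"hand": -0.3}
  ]
}}

```text
clock: 15.72
tool_pos: [0.6231, 0.1912, 0.0823]
eef_rot: [0.678, 0.735, -0.002, -0.002]
contact_force: [0.6, -0.1, -0.2]
opening: 0.349
finger_force: 0.0
```

```bash
python3 -c "
from h import *
st();print(rel([.628,.1885,.0755]))
p=[.52,.3,.25];print(rel(p,yawed(93.7),p0=np.array([.628,.1885,.0755])))"
```

```text
t 15.72 p [0.6231, 0.1912, 0.0823] rv [0.006, -0.001, -0.082] q [-0.13, 0.99, -0.46, 1.58, 0.6, 0.72, -0.79] open 0.349 ff 0.0 F [0.6, -0.1, -0.2]
([-3.1, 4.7, 6.8], [0.0, 0.0, 0.0])
([119.9, -99.5, -174.0], [-0.0058, 0.0006, 0.0172])
```

Request:
{"api": "step_arm", "payload": {
  "motion": [
    {"dp": [-2,3,7],"twist": [0,0,0],"hand": -0.3},
    {"dp": [-2,3,7],"twist": [0,0,0],"hand": -1},
    {"dp": [-2,3,7],"twist": [0,0,0],"hand": -1},
    {"dp": [-2,3,7],"twist": [0,0,0],"hand": -1},
    {"dp": [-2,3,-50],"twist": [0,0,0],"hand": -1}
  ]
}}

```text
clock: 16.35
tool_pos: [0.6267, 0.1863, 0.1314]
eef_rot: [0.679, 0.734, -0.004, -0.002]
contact_force: [1.1, -0.1, 0.4]
opening: 0.177
finger_force: 25.0
```

Request:
{"api": "step_arm", "payload": {
  "motion": [
    {"dp": [0,0,-60],"twist": [0,0,0],"hand": -1},
    {"dp": [45,-40,-90],"twist": [0,0,0],"hand": -1},
    {"dp": [90,-80,-115],"twist": [0,0,0.02],"hand": -1},
    {"dp": [122,-100,-115],"twist": [0,0,0.02],"hand": -1},
    {"dp": [122,-100,-115],"twist": [0,0,0.02],"hand": -1}
  ]
}}

```text
clock: 16.98
tool_pos: [0.5169, 0.3064, 0.251]
eef_rot: [0.683, 0.73, 0.001, -0.001]
contact_force: [0.7, -0.4, -1.2]
opening: 0.181
finger_force: 25.0
```

```bash
python3 rows.py; python3 -c "
from h import *
print(rel([.535,.384,.08],yawed(93.7)))"
```

```text
t 16.98 p [0.5169, 0.3064, 0.251] rv [0.0, 0.004, -0.066] q [-0.3, 0.71, -0.56, 1.64, 0.45, 0.92, -0.96] open 0.181 ff 25.0 F [0.7, -0.4, -1.2]
yellow 6637 (491, 304) (189, 65) -3 [3.0, 5.0, 15.0] [232.0, 163.0]
rim 1394 [489.  304.1  64.5 185.9  87.4] [11.  14.2 19.7]
floor 5139 [491.1 305.5  61.9 188.3  87.3] [3.  4.4 5.8]
green 7239 (494, 383) (185, 47) 4 [3.0, 5.0, 15.0] [243.0, 96.0]
rim 1101 [493.8 383.3 185.3  47.1   3.8] [11.9 14.2 15.6]
floor 6064 [493.9 383.  180.8  42.1   4.1] [3.1 4.3 5.7]
([79.3, 20.9, 170.3], [0.0005, -0.0006, -0.0026])
```

Request:
{"api": "step_arm", "payload": {
  "motion": [
    {"dp": [60,20,40],"twist": [0,0,0],"hand": -1},
    {"dp": [81,26,100],"twist": [0,0,0],"hand": -1},
    {"dp": [81,26,160],"twist": [0,0,0],"hand": -1},
    {"dp": [81,26,180],"twist": [0,0,0],"hand": -1},
    {"dp": [81,26,180],"twist": [0,0,0],"hand": -1}
  ]
}}

```text
clock: 17.65
tool_pos: [0.5412, 0.3812, 0.0665]
eef_rot: [0.687, 0.727, -0.003, 0.0]
contact_force: [0.6, -0.1, 0.6]
opening: 0.179
finger_force: 25.0
```

```bash
python3 -c "
from h import *
r.snapshot('scene');st();print(rel([.54,.386,.031],yawed(93.8)))"
```

```text
t 17.7 p [0.5422, 0.3826, 0.0688] rv [0.001, -0.002, -0.056] q [-0.46, 1.01, -0.43, 1.55, 0.58, 0.71, -1.11] open 0.178 ff 25.0 F [-0.1, 0.1, -0.8]
([3.6, -2.0, 37.8], [-0.0008, 0.0019, -0.0101])
```

Request:
{"api": "step_arm", "payload": {
  "motion": [
    {"dp": [3,-1,30],"twist": [0,0,0],"hand": -1},
    {"dp": [3,-1,38],"twist": [0,0,0],"hand": -1},
    {"dp": [3,-1,38],"twist": [0,0,0],"hand": -1},
    {"dp": [3,-1,38],"twist": [0,0,0],"hand": -0.45},
    {"dp": [3,-1,38],"twist": [0,0,0],"hand": -0.45}
  ]
}}

```text
clock: 18.32
tool_pos: [0.5409, 0.3872, 0.0324]
eef_rot: [0.686, 0.727, 0.001, 0.0]
contact_force: [0.2, -0.1, 0.7]
opening: 0.273
finger_force: 0.0
```

Request:
{"api": "step_arm", "payload": {
  "motion": [
    {"dp": [0,0,-60],"twist": [0,0,0],"hand": -0.45},
    {"dp": [0,0,-120],"twist": [0,0,0],"hand": -0.3},
    {"dp": [-45,25,-155],"twist": [0,0,0],"hand": -0.3},
    {"dp": [-95,55,-180],"twist": [0,0,0.06],"hand": -0.3},
    {"dp": [-145,85,-190],"twist": [0,0,0.06],"hand": -0.3}
  ]
}}

```text
clock: 18.95
tool_pos: [0.6351, 0.2465, 0.2242]
eef_rot: [0.708, 0.706, 0.002, 0.001]
contact_force: [0.5, 0.0, -0.1]
opening: 0.351
finger_force: 0.0
```

```bash
python3 look.py; python3 -c "
from h import *
print(rel([.691,.190,.085]))"
```

```text
t 18.95 p [0.6351, 0.2465, 0.2242] rv [-0.003, 0.002, 0.002] q [-0.18, 0.85, -0.53, 1.41, 0.47, 1.01, -0.81] open 0.351 ff 0.0 F [0.5, 0.0, -0.1]
brass
   374 (684, 217) (88, 20) -72 [59.0, 66.0, 67.0] [314.0, 231.0]
   583 (611, 267) (19, 2) 90 [275.0, 284.0, 288.0] [171.0, 323.0]
   598 (656, 267) (19, 2) -90 [276.0, 285.0, 288.0] [344.0, 323.0]
   4102 (639, 260) (83, 10) 0 [291.0, 293.0, 295.0] [302.0, 377.0]
orange
   379 (565, 192) (25, 21) -49 [61.0, 63.0, 74.0] [188.0, 234.0]
   64 (582, -12) (24, 14) -43 [15.0, 27.0, 28.0] [219.0, 358.0]
long1 [(0.96, [0.55, 0.307, 0.023], [176, 115]), (0.85, [0.501, 0.314, 0.02], [128, 108]), (0.56, [0.461, 0.31, 0.025], [87, 112]), (0.5, [0.635, -0.042, 0.004], [258, 364])]
short1 [(0.9, [0.69, 0.199, 0.067], [314, 228]), (0.78, [0.54, 0.382, 0.02], [159, 34])]
reject1 [(0.64, [0.564, 0.196, 0.06], [189, 229]), (0.6, [0.585, -0.013, 0.023], [222, 359]), (0.38, [0.684, -0.007, 0.027], [296, 358])]
rows
   616 (541, 387) (32, 16) -86 [19.0, 20.0, 22.0] [159.0, 28.0]
   771 (457, 307) (49, 17) 88 [18.0, 20.0, 21.0] [87.0, 114.0]
   759 (502, 307) (49, 17) 88 [19.0, 20.0, 22.0] [129.0, 114.0]
   741 (546, 305) (49, 16) 87 [19.0, 20.0, 22.0] [172.0, 116.0]
([-55.0, 56.7, 136.9], [0.0, 0.0, 0.0])
```

Request:
{"api": "step_arm", "payload": {
  "motion": [
    {"dp": [-38,38,30],"twist": [0,0,0],"hand": -0.3},
    {"dp": [-56,56,90],"twist": [0,0,0],"hand": -0.3},
    {"dp": [-56,56,137],"twist": [0,0,0],"hand": -0.3},
    {"dp": [-56,56,147],"twist": [0,0,0],"hand": -0.3},
    {"dp": [-56,56,147],"twist": [0,0,0],"hand": -0.3}
  ]
}}

```text
clock: 19.77
tool_pos: [0.688, 0.1931, 0.0748]
eef_rot: [0.707, 0.707, -0.0, -0.001]
contact_force: [0.9, -0.3, -0.8]
opening: 0.349
finger_force: 0.0
```

```bash
python3 -c "
from h import *
r.snapshot('scene');st();print(rel([.691,.190,.0755]))
p=[.495,.384,.2];print(rel(p,yawed(93.8),p0=np.array([.691,.190,.2])))"
```

```text
t 19.82 p [0.6886, 0.1937, 0.0753] rv [0.0, 0.002, -0.001] q [-0.12, 1.07, -0.47, 1.36, 0.56, 0.84, -0.76] open 0.352 ff 0.0 F [-0.0, 0.4, -0.8]
([-3.7, 2.4, -0.2], [0.0, 0.0, 0.0])
([194.1, -195.9, 0.4], [-0.0004, -0.0017, -0.0656])
```

Request:
{"api": "step_arm", "payload": {
  "motion": [
    {"dp": [-3,2,0],"twist": [0,0,0],"hand": -1},
    {"dp": [-3,2,0],"twist": [0,0,0],"hand": -1},
    {"dp": [-3,2,0],"twist": [0,0,0],"hand": -1},
    {"dp": [-3,2,-60],"twist": [0,0,0],"hand": -1},
    {"dp": [-3,2,-120],"twist": [0,0,0],"hand": -1}
  ]
}}

```text
clock: 20.45
tool_pos: [0.6908, 0.188, 0.1951]
eef_rot: [0.708, 0.707, -0.001, -0.001]
contact_force: [0.6, 0.8, 0.5]
opening: 0.179
finger_force: 25.0
```

Request:
{"api": "step_arm", "payload": {
  "motion": [
    {"dp": [40,-40,0],"twist": [0,0,-0.03],"hand": -1},
    {"dp": [80,-80,0],"twist": [0,0,-0.066],"hand": -1},
    {"dp": [120,-120,0],"twist": [0,0,-0.066],"hand": -1},
    {"dp": [160,-160,0],"twist": [0,0,-0.066],"hand": -1},
    {"dp": [194,-196,0],"twist": [0,0,-0.066],"hand": -1}
  ]
}}

```text
clock: 21.08
tool_pos: [0.4938, 0.3842, 0.1947]
eef_rot: [0.684, 0.73, 0.0, -0.0]
contact_force: [0.7, 0.8, 0.5]
opening: 0.176
finger_force: 25.0
```

Request:
{"api": "step_arm", "payload": {
  "motion": [
    {"dp": [0,0,60],"twist": [0,0,0],"hand": -1},
    {"dp": [0,0,120],"twist": [0,0,0],"hand": -1},
    {"dp": [0,0,125],"twist": [0,0,0],"hand": -1}
  ]
}}

```text
clock: 21.45
tool_pos: [0.4933, 0.38, 0.0657]
eef_rot: [0.684, 0.73, -0.005, 0.0]
contact_force: [-0.1, 0.0, -0.3]
opening: 0.179
finger_force: 25.0
```

```bash
python3 -c "
from h import *
r.snapshot('scene');st();print(rel([.495,.384,.031],yawed(93.8)))"
```

```text
t 21.5 p [0.4947, 0.3816, 0.0679] rv [0.003, -0.003, -0.064] q [-0.51, 0.98, -0.41, 1.68, 0.61, 0.62, -1.2] open 0.174 ff 25.0 F [0.3, 0.3, -0.1]
([2.4, 0.6, 36.9], [-0.0033, 0.0028, -0.0019])
```

Request:
{"api": "step_arm", "payload": {
  "motion": [
    {"dp": [2,0,30],"twist": [0,0,0],"hand": -1},
    {"dp": [2,0,37],"twist": [0,0,0],"hand": -1},
    {"dp": [2,0,37],"twist": [0,0,0],"hand": -1},
    {"dp": [2,0,37],"twist": [0,0,0],"hand": -0.45},
    {"dp": [2,0,37],"twist": [0,0,0],"hand": -0.45}
  ]
}}

```text
clock: 22.12
tool_pos: [0.4963, 0.385, 0.0337]
eef_rot: [0.684, 0.729, 0.001, 0.0]
contact_force: [1.1, -0.1, -1.0]
opening: 0.275
finger_force: 0.0
```

Request:
{"api": "step_arm", "payload": {
  "motion": [
    {"dp": [0,0,-60],"twist": [0,0,0],"hand": -0.45},
    {"dp": [0,0,-120],"twist": [0,0,0],"hand": -0.3},
    {"dp": [-30,0,-160],"twist": [0,0,0.06],"hand": 0},
    {"dp": [-85,0,-200],"twist": [0,0,0.06],"hand": 0},
    {"dp": [-140,10,-220],"twist": [0,0,0.06],"hand": 0}
  ]
}}

```text
clock: 22.75
tool_pos: [0.5141, 0.2474, 0.2544]
eef_rot: [0.705, 0.709, 0.002, 0.0]
contact_force: [1.2, 0.2, -0.3]
opening: 0.5
finger_force: 0.0
```

```bash
python3 look.py w3; python3 -c "
from h import *
for n in ('scene','side'):
    d=cam(n);W=cloud(d);H=hsv(d);h,s,v=H[...,0],H[...,1],H[...,2];x,y,z=W[...,0],W[...,1],W[...,2]
    for k,m in {'wood':(x>.3)&(x<.52)&(y<.15)&(y>-.2)&(s>60)&(h>8)&(h<25)&(z>.02)&(z<.04),'grip':(v<60)&(x<.55)&(x>.3)&(y<.1)&(y>-.2)&(z>.06)&(z<.085)}.items():
        for b in blobs(W,m,40): print(n,k,*b.values())
print(rel([.431,-.03,.25],yawed(83)))
"
```

```text
t 22.75 p [0.5141, 0.2474, 0.2544] rv [-0.003, 0.002, -0.007] q [-0.2, 0.67, -0.56, 1.73, 0.45, 0.87, -0.95] open 0.5 ff 0.0 F [1.2, 0.2, -0.3]
brass
   134 (564, 191) (23, 20) -51 [61.0, 73.0, 75.0] [303.0, 223.0]
   712 (542, 269) (18, 2) 89 [306.0, 315.0, 318.0] [369.0, 323.0]
   3428 (547, 256) (95, 26) -10 [321.0, 324.0, 325.0] [364.0, 377.0]
orange
   149 (565, 192) (26, 21) -49 [61.0, 63.0, 74.0] [305.0, 223.0]
   125 (550, 179) (122, 12) -81 [61.0, 73.0, 75.0] [296.0, 274.0]
long1 [(0.83, [0.459, 0.308, 0.021], [209, 112]), (0.63, [0.495, 0.309, 0.02], [242, 112]), (0.55, [0.546, 0.308, 0.02], [287, 113])]
short1 [(0.75, [0.493, 0.391, 0.018], [239, 31]), (0.75, [0.542, 0.382, 0.019], [285, 41])]
reject1 [(0.85, [0.562, 0.196, 0.066], [302, 220]), (0.8, [0.556, 0.139, 0.07], [294, 268]), (0.59, [0.376, 0.232, 0.066], [128, 188]), (0.36, [0.54, 0.381, 0.021], [283, 41])]
rows
   505 (496, 387) (33, 16) -86 [19.0, 20.0, 22.0] [241.0, 35.0]
   505 (540, 386) (31, 16) -88 [19.0, 20.0, 22.0] [284.0, 35.0]
   612 (458, 307) (49, 15) 88 [19.0, 20.0, 22.0] [208.0, 112.0]
   614 (501, 307) (49, 16) 87 [19.0, 20.0, 22.0] [247.0, 113.0]
   618 (546, 305) (49, 16) 87 [19.0, 20.0, 21.0] [286.0, 115.0]
scene wood 459 (435, -36) (165, 35) 85 [22.0, 30.0, 36.0] [206.0, 176.0]
scene grip 177 (436, -38) (55, 23) 86 [63.0, 78.0, 83.0] [206.0, 166.0]
side wood 513 (430, -30) (166, 31) 84 [22.0, 27.0, 35.0] [313.0, 233.0]
side grip 242 (429, -28) (58, 19) 84 [63.0, 77.0, 80.0] [317.0, 217.0]
([-278.2, -84.1, 1.6], [-0.0004, -0.0012, 0.1279])
```

Request:
{"api": "step_arm", "payload": {
  "motion": [
    {"dp": [-290,-84,0],"twist": [0,0,0.1],"hand": 0},
    {"dp": [-290,-84,0],"twist": [0,0,0.1],"hand": 0},
    {"dp": [-290,-84,0],"twist": [0,0,0.1],"hand": 0},
    {"dp": [-290,-84,0],"twist": [0,0,0.1],"hand": 0},
    {"dp": [-290,-84,0],"twist": [0,0,0.1],"hand": 0}
  ]
}}

```text
clock: 23.68
tool_pos: [0.4306, -0.0433, 0.2514]
eef_rot: [0.739, 0.673, -0.0, -0.0]
contact_force: [1.0, -0.5, 0.4]
opening: 0.502
finger_force: 0.0
```

```bash
python3 -c "
from h import *
r.snapshot('scene');st();d=cam('wrist');save(d,'scr');W=cloud(d);H=hsv(d);h,s,v=H[...,0],H[...,1],H[...,2];x,y,z=W[...,0],W[...,1],W[...,2]
for k,m in {'wood':(x>.3)&(x<.52)&(y<.15)&(y>-.2)&(z>.024)&(z<.036),'grip':(x<.52)&(x>.3)&(y<.15)&(y>-.2)&(z>.072)&(z<.09)}.items():
    for b in blobs(W,m,100): print(k,*b.values())
"
```

```text
t 23.73 p [0.4273, -0.0511, 0.2506] rv [0.007, -0.006, 0.103] q [0.39, 0.51, -0.57, 2.12, 0.46, 0.65, -0.61] open 0.502 ff 0.0 F [-2.3, -4.3, -0.1]
wood 2447 (430, -33) (164, 30) 84 [29.0, 30.0, 31.0] [260.0, 135.0]
grip 1342 (430, -33) (59, 21) 84 [79.0, 81.0, 82.0] [261.0, 158.0]
```

Request:
{"api": "step_arm", "payload": {
  "motion": [
    {"dp": [18,1,60],"twist": [0,0,0],"hand": 0},
    {"dp": [18,1,120],"twist": [0,0,0],"hand": 0},
    {"dp": [18,1,130],"twist": [0,0,0],"hand": 0},
    {"dp": [18,1,130],"twist": [0,0,0],"hand": 0}
  ]
}}

```text
clock: 24.28
tool_pos: [0.4344, -0.0238, 0.122]
eef_rot: [0.739, 0.673, -0.0, -0.0]
contact_force: [0.1, -0.4, -0.3]
opening: 0.5
finger_force: 0.0
```

```bash
python3 -c "
from h import *
r.snapshot('scene');st();print(rel([.43,-.033,.06],yawed(84)))"
```

```text
t 24.32 p [0.435, -0.0241, 0.1228] rv [-0.002, 0.0, 0.094] q [0.12, 0.73, -0.27, 2.24, 0.77, 0.26, -0.93] open 0.5 ff 0.0 F [-0.7, 0.8, -0.3]
([-9.3, -4.2, 62.8], [0.0018, -0.0004, 0.0102])
```

Request:
{"api": "step_arm", "payload": {
  "motion": [
    {"dp": [-8,-4,30],"twist": [0,0,0.01],"hand": 0},
    {"dp": [-8,-4,62],"twist": [0,0,0.01],"hand": 0},
    {"dp": [-8,-4,62],"twist": [0,0,0.01],"hand": 0}
  ]
}}

```text
clock: 24.7
tool_pos: [0.4339, -0.0335, 0.0653]
eef_rot: [0.744, 0.668, 0.002, 0.003]
contact_force: [-0.1, -0.4, -0.3]
opening: 0.5
finger_force: 0.0
```

```bash
python3 -c "
from h import *
r.snapshot('scene');st();print(rel([.43,-.033,.06],yawed(84)))"
```

```text
t 24.75 p [0.4334, -0.0331, 0.0645] rv [-0.005, -0.001, 0.106] q [0.01, 0.86, -0.07, 2.27, 1.42, 0.05, -1.56] open 0.498 ff 0.0 F [-0.5, 0.6, -1.2]
([-0.2, -3.4, 4.5], [0.0049, 0.0006, -0.0011])
```

Request:
{"api": "step_arm", "payload": {
  "motion": [
    {"dp": [0,-2,0],"twist": [0,0,0],"hand": -1},
    {"dp": [0,-2,0],"twist": [0,0,0],"hand": -1},
    {"dp": [0,-2,0],"twist": [0,0,0],"hand": -1},
    {"dp": [0,-2,0],"twist": [0,0,0],"hand": -1},
    {"dp": [0,0,-40],"twist": [0,0,0],"hand": -1}
  ],
  "force": 50
}}

```text
clock: 25.38
tool_pos: [0.4367, -0.0354, 0.0883]
eef_rot: [0.744, 0.668, 0.003, 0.009]
contact_force: [1.7, -0.6, -3.2]
opening: 0.242
finger_force: 50.0
```

Request:
{"api": "step_arm", "payload": {
  "motion": [
    {"dp": [0,0,-50],"twist": [0,0,0],"hand": -1},
    {"dp": [0,0,-100],"twist": [0,0,0],"hand": -1},
    {"dp": [0,30,-130],"twist": [0,0,0],"hand": -1},
    {"dp": [0,60,-130],"twist": [0,0,0],"hand": -1},
    {"dp": [0,60,-130],"twist": [0,0,0],"hand": -1}
  ]
}}

```text
clock: 26.0
tool_pos: [0.4957, -0.0408, 0.2203]
eef_rot: [0.746, 0.666, 0.006, 0.009]
contact_force: [-0.9, 0.3, -1.7]
opening: 0.249
finger_force: 50.0
```

```bash
python3 -c "
from h import *
r.snapshot('scene');st();
for a in (0,180): print(rel([.60,.19,.235],yawed(a)))"
```

```text
t 26.05 p [0.4937, -0.0407, 0.2196] rv [-0.017, -0.005, 0.111] q [0.42, 0.66, -0.7, 1.99, 0.66, 0.71, -0.81] open 0.245 ff 50.0 F [0.4, 0.0, -2.3]
([241.0, 80.4, -15.0], [0.0172, -0.0092, 1.46])
([241.0, 80.4, -15.0], [0.0095, 0.0177, -1.6815])
```

Request:
{"api": "step_arm", "payload": {
  "motion": [
    {"dp": [60,20,-20],"twist": [0.01,0,0.15],"hand": -1},
    {"dp": [110,35,-20],"twist": [0.01,0,0.3],"hand": -1},
    {"dp": [160,50,-20],"twist": [0.01,0,0.45],"hand": -1},
    {"dp": [210,65,-20],"twist": [0.01,0,0.6],"hand": -1},
    {"dp": [260,80,-20],"twist": [0.01,0,0.75],"hand": -1}
  ]
}}

```text
clock: 26.68
tool_pos: [0.6001, 0.2104, 0.2389]
eef_rot: [0.938, 0.347, 0.002, 0.003]
contact_force: [0.4, -0.9, -1.7]
opening: 0.247
finger_force: 50.0
```

```bash
python3 -c "
from h import *
r.snapshot('scene');st();
print(rel([.61,.250,.235],yawed(0)))"
```

```text
t 26.73 p [0.6013, 0.2209, 0.2396] rv [-0.005, 0.011, 0.86] q [-0.16, 0.76, -0.49, 1.54, 0.41, 0.93, -1.64] open 0.242 ff 50.0 F [4.2, 8.1, 0.1]
([25.5, -16.3, 4.9], [-0.0041, -0.0117, 0.7111])
```

Request:
{"api": "step_arm", "payload": {
  "motion": [
    {"dp": [24,-16,5],"twist": [0,-0.01,0.18],"hand": -1},
    {"dp": [24,-16,5],"twist": [0,-0.01,0.36],"hand": -1},
    {"dp": [24,-16,5],"twist": [0,-0.01,0.54],"hand": -1},
    {"dp": [24,-16,5],"twist": [0,-0.01,0.71],"hand": -1},
    {"dp": [24,-16,5],"twist": [0,-0.01,0.71],"hand": -1}
  ]
}}

```text
clock: 27.35
tool_pos: [0.6078, 0.2367, 0.234]
eef_rot: [1.0, 0.002, -0.002, 0.003]
contact_force: [0.3, -0.4, -2.0]
opening: 0.244
finger_force: 50.0
```

```bash
python3 -c "
from h import *
r.snapshot('scene');st();
print(rel([.61,.247,.118],yawed(0)))
d=cam('side');W=cloud(d);z=W[...,2];x=W[...,0];y=W[...,1];H=hsv(d);save(d,'s3')
m=(abs(z-.06)<.2)&(x>.45)&(x<.78)&(y>.15)&(y<.32)&(H[...,0]>8)&(H[...,0]<25)&(H[...,1]>60)&(z>.1)
for b in blobs(W,m,60): print(*b.values())
"
```

```text
t 27.4 p [0.6081, 0.2368, 0.2341] rv [-0.003, -0.007, 1.565] q [-0.29, 0.77, -0.29, 1.5, 0.25, 0.92, -2.22] open 0.245 ff 50.0 F [0.7, -0.6, -0.6]
([2.3, -11.0, 116.0], [0.0065, 0.0025, 0.0053])
1088 (598, 245) (150, 40) 6 [173.0, 195.0, 206.0] [178.0, 213.0]
```

Request:
{"api": "step_arm", "payload": {
  "motion": [
    {"dp": [2,-12,40],"twist": [0,0,0],"hand": -1},
    {"dp": [2,-12,80],"twist": [0,0,0],"hand": -1},
    {"dp": [2,-12,105],"twist": [0,0,0],"hand": -1},
    {"dp": [2,-12,115],"twist": [0,0,0],"hand": -1},
    {"dp": [2,-12,115],"twist": [0,0,0],"hand": -1}
  ]
}}

```text
clock: 28.08
tool_pos: [0.6113, 0.2482, 0.1193]
eef_rot: [1.0, 0.001, -0.001, 0.003]
contact_force: [0.8, -0.4, -2.4]
opening: 0.242
finger_force: 50.0
```

```bash
python3 -c "
from h import *
d=cam('side');st();
print(rel([.61,.247,.118],yawed(0)))
save(d,'s4');im=cv2.imread('pics/s4.png')[130:330,90:340];cv2.imwrite('pics/s4c.png',cv2.resize(im,None,fx=2.5,fy=2.5))
"
```

```text
t 28.12 p [0.6119, 0.2485, 0.1202] rv [-0.005, -0.003, 1.569] q [-0.33, 0.91, -0.25, 1.55, 0.31, 0.71, -2.28] open 0.244 ff 50.0 F [0.7, 0.0, -2.1]
([-1.9, 1.5, 2.2], [0.0051, -0.0007, 0.0015])
```

View pics/s4c.png

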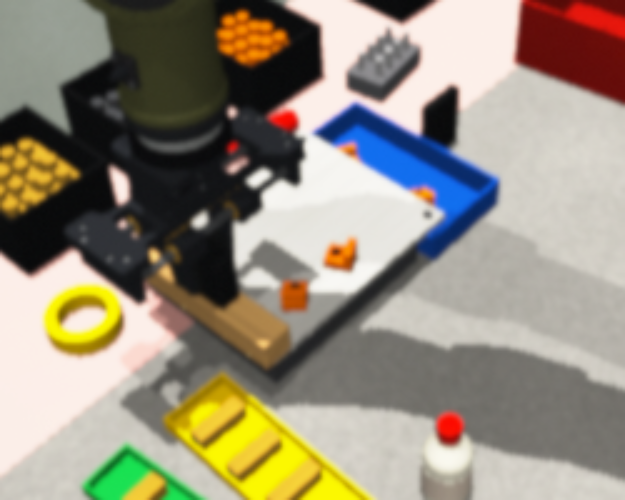

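The scraper stands behind both rejects (crop 230,320), which are at (295,295) and (340,252). I push toward −y.

Request:
{"api": "step_arm", "payload": {
  "motion": [
    {"dp": [-2,20,2],"twist": [0,0,0],"hand": -1},
    {"dp": [-2,40,2],"twist": [0,0,0],"hand": -1},
    {"dp": [-2,62,2],"twist": [0,0,0],"hand": -1},
    {"dp": [-2,84,2],"twist": [0,0,0],"hand": -1},
    {"dp": [-2,106,2],"twist": [0,0,0],"hand": -1}
  ]
}}

```text
clock: 28.75
tool_pos: [0.6098, 0.1404, 0.1183]
eef_rot: [1.0, 0.0, 0.0, 0.003]
contact_force: [0.0, 1.3, -2.5]
opening: 0.248
finger_force: 50.0
```

Request:
{"api": "step_arm", "payload": {
  "motion": [
    {"dp": [0,25,0],"twist": [0,0,0],"hand": -1},
    {"dp": [0,50,0],"twist": [0,0,0],"hand": -1},
    {"dp": [0,75,0],"twist": [0,0,0],"hand": -1},
    {"dp": [0,100,0],"twist": [0,0,0],"hand": -1},
    {"dp": [0,125,0],"twist": [0,0,0],"hand": -1}
  ]
}}

```text
clock: 29.38
tool_pos: [0.6094, 0.015, 0.1187]
eef_rot: [1.0, 0.0, -0.0, 0.003]
contact_force: [0.5, -0.6, -1.5]
opening: 0.246
finger_force: 50.0
```

Request:
{"api": "step_arm", "payload": {
  "motion": [
    {"dp": [0,20,0],"twist": [0,0,0],"hand": -1},
    {"dp": [0,28,0],"twist": [0,0,0],"hand": -1},
    {"dp": [0,28,0],"twist": [0,0,0],"hand": -1}
  ]
}}

```text
clock: 29.75
tool_pos: [0.6097, -0.0111, 0.119]
eef_rot: [1.0, 0.0, -0.0, 0.003]
contact_force: [0.0, 0.8, -1.5]
opening: 0.247
finger_force: 50.0
```

```bash
python3 -c "
from h import *
d=cam('scene');st();e=cam('side')
save(d,'s5');save(e,'s6');a=cv2.imread('pics/s5.png')[150:280,180:360];b=cv2.imread('pics/s6.png')[130:290,140:340]
cv2.imwrite('pics/s5c.png',np.hstack([cv2.resize(a,(400,300)),cv2.resize(b,(400,300))]))
"
```

```text
t 29.8 p [0.6098, -0.0099, 0.119] rv [-0.004, -0.004, 1.569] q [0.09, 0.87, -0.28, 1.72, 0.39, 0.61, -1.98] open 0.246 ff 50.0 F [-0.2, 0.6, -2.1]
```

View pics/s5c.png

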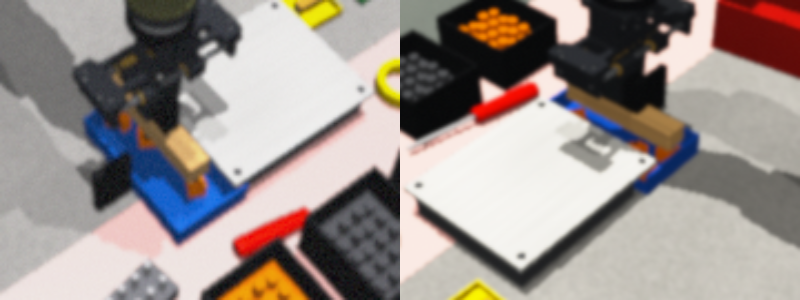

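Request:
{"api": "step_arm", "payload": {
  "motion": [
    {"dp": [0,0,-50],"twist": [0,0,0],"hand": -1},
    {"dp": [0,0,-100],"twist": [0,0,-0.15],"hand": -1},
    {"dp": [-30,0,-110],"twist": [0,0,-0.33],"hand": -1},
    {"dp": [-60,0,-110],"twist": [0,0,-0.51],"hand": -1},
    {"dp": [-90,-5,-110],"twist": [0,0,-0.69],"hand": -1}
  ]
}}

```text
clock: 30.48
tool_pos: [0.5189, -0.0042, 0.2294]
eef_rot: [0.94, 0.342, -0.001, 0.003]
contact_force: [-0.1, -0.9, -2.3]
opening: 0.242
finger_force: 50.0
```

```bash
python3 -c "
from h import *
d=cam('scene');st();print(rel([.47,0.01,.2],yawed(90)))
x=cam('side')"
```

```text
t 30.52 p [0.5138, -0.0035, 0.2289] rv [0.003, -0.009, 0.864] q [0.25, 0.64, -0.55, 1.92, 0.49, 0.73, -1.45] open 0.246 ff 50.0 F [-5.5, -0.0, -2.1]
([-24.3, -38.8, 29.1], [-0.0027, 0.0088, -0.8642])
```

Request:
{"api": "step_arm", "payload": {
  "motion": [
    {"dp": [-26,-40,29],"twist": [0,0,-0.18],"hand": -1},
    {"dp": [-26,-40,29],"twist": [0,0,-0.36],"hand": -1},
    {"dp": [-26,-40,29],"twist": [0,0,-0.54],"hand": -1},
    {"dp": [-26,-40,29],"twist": [0,0,-0.72],"hand": -1},
    {"dp": [-26,-40,29],"twist": [0,0,-0.86],"hand": -1}
  ]
}}

```text
clock: 31.2
tool_pos: [0.4751, 0.0099, 0.2001]
eef_rot: [0.712, 0.702, -0.001, 0.002]
contact_force: [-0.1, -0.3, -2.1]
opening: 0.244
finger_force: 50.0
```

Request:
{"api": "step_arm", "payload": {
  "motion": [
    {"dp": [0,0,40],"twist": [0,0,0],"hand": -1},
    {"dp": [0,0,80],"twist": [0,0,0],"hand": -1},
    {"dp": [0,0,110],"twist": [0,0,0],"hand": -1},
    {"dp": [0,0,120],"twist": [0,0,0],"hand": -1},
    {"dp": [0,0,120],"twist": [0,0,0],"hand": -1}
  ]
}}

```text
clock: 31.82
tool_pos: [0.4747, 0.0089, 0.0799]
eef_rot: [0.714, 0.7, -0.002, 0.002]
contact_force: [0.5, -0.4, -2.2]
opening: 0.247
finger_force: 50.0
```

```bash
python3 -c "
from h import *
d=cam('scene');st();print(rel([.47,0.01,.0645],yawed(90)))
x=cam('side')"
```

```text
t 31.88 p [0.475, 0.0088, 0.0805] rv [-0.001, -0.006, 0.02] q [0.17, 0.87, -0.47, 2.13, 1.09, 0.41, -1.22] open 0.245 ff 50.0 F [0.3, -1.2, -1.4]
([1.2, -5.0, 15.9], [0.0013, 0.0056, -0.0197])
```

Underside is about 15 mm up. I lower slowly to contact and release.

Request:
{"api": "step_arm", "payload": {
  "motion": [
    {"dp": [0,0,6],"twist": [0,0,0],"hand": -1},
    {"dp": [0,0,11],"twist": [0,0,0],"hand": -1},
    {"dp": [0,0,14],"twist": [0,0,0],"hand": -1},
    {"dp": [0,0,16],"twist": [0,0,0],"hand": -1},
    {"dp": [0,0,16],"twist": [0,0,0],"hand": -1}
  ]
}}

```text
clock: 32.55
tool_pos: [0.4741, 0.0079, 0.0654]
eef_rot: [0.714, 0.7, -0.002, 0.003]
contact_force: [-3.0, -2.2, 18.3]
opening: 0.248
finger_force: 50.0
```

Request:
{"api": "step_arm", "payload": {
  "motion": [
    {"dp": [0,0,0],"twist": [0,0,0],"hand": -0.1},
    {"dp": [0,0,0],"twist": [0,0,0],"hand": -0.1},
    {"dp": [0,0,0],"twist": [0,0,0],"hand": 0},
    {"dp": [0,0,-50],"twist": [0,0,0],"hand": 0},
    {"dp": [0,0,-110],"twist": [0,0,0],"hand": 0}
  ]
}}

```text
clock: 33.17
tool_pos: [0.4733, 0.0087, 0.1742]
eef_rot: [0.714, 0.7, -0.003, 0.001]
contact_force: [1.8, -0.2, -0.3]
opening: 0.504
finger_force: 0.0
```

Request:
{"api": "step_arm", "payload": {
  "motion": [
    {"dp": [0,30,-50],"twist": [0,0,0],"hand": -0.3},
    {"dp": [-30,70,-80],"twist": [0,0,0],"hand": -0.3},
    {"dp": [-60,110,-90],"twist": [0,0,0],"hand": -0.3},
    {"dp": [-90,150,-90],"twist": [0,0,0],"hand": -0.3},
    {"dp": [-90,150,-90],"twist": [0,0,0],"hand": -0.3}
  ]
}}

```text
clock: 33.8
tool_pos: [0.6242, -0.0876, 0.2632]
eef_rot: [0.717, 0.698, -0.002, 0.003]
contact_force: [-0.3, -0.2, -0.3]
opening: 0.35
finger_force: 0.0
```

```bash
cat > tray.py <<'E'
from h import *
import sys
def tray(tag=None):
    d=cam("wrist");st()
    if tag: save(d,tag)
    W=cloud(d);H=hsv(d);h,s,v=H[...,0],H[...,1],H[...,2];x,y,z=W[...,0],W[...,1],W[...,2]
    M={"blue":(s>120)&(h>95)&(h<130),"fin":(v<70)&(z>.068)&(z<.082)&(y<-.04),"orange":(s>140)&(h<=14)&(h>3)&(v>60)&(z<.1)&(y>-.1)&(y<.1)}
    for k,m in M.items():
        for b in blobs(W,m,60): print(k,*b.values())
    print("rej",find(d,"wrist","reject1"))
tray(sys.argv[1])
d=cam("side");W=cloud(d);x,y,z=W[...,0],W[...,1],W[...,2]
for b in blobs(W,(x>.4)&(x<.53)&(y>-.12)&(y<.12)&(z>.06)&(z<.09),40): print("scraper grip",*b.values())
E
python3 tray.py t1
```

```text
t 33.85 p [0.6225, -0.0849, 0.2633] rv [0.001, -0.006, 0.023] q [0.47, 0.79, -0.79, 1.53, 0.62, 1.08, -0.5] open 0.349 ff 0.0 F [-1.4, -0.3, 0.7]
blue 12311 (627, -21) (195, 89) 0 [3.0, 5.0, 34.0] [264.0, 107.0]
fin 815 (851, -73) (88, 65) -1 [69.0, 74.0, 76.0] [453.0, 164.0]
fin 541 (626, -90) (51, 12) 89 [73.0, 75.0, 76.0] [261.0, 174.0]
fin 373 (886, -247) (80, 6) 0 [69.0, 74.0, 76.0] [477.0, 295.0]
fin 259 (893, -354) (55, 6) 1 [69.0, 73.0, 76.0] [468.0, 362.0]
orange 66 (557, 10) (21, 20) -73 [9.0, 17.0, 28.0] [198.0, 73.0]
orange 242 (862, -3) (99, 5) 0 [4.0, 30.0, 32.0] [483.0, 81.0]
orange 136 (851, -23) (18, 10) -77 [30.0, 43.0, 50.0] [466.0, 99.0]
orange 141 (872, -23) (18, 12) -68 [30.0, 47.0, 55.0] [488.0, 99.0]
orange 128 (871, -42) (16, 11) -87 [30.0, 44.0, 51.0] [482.0, 117.0]
orange 133 (896, -40) (20, 18) -21 [30.0, 48.0, 55.0] [503.0, 117.0]
orange 171 (861, -62) (30, 16) 0 [30.0, 45.0, 54.0] [465.0, 135.0]
orange 141 (899, -57) (28, 15) 36 [30.0, 43.0, 50.0] [498.0, 134.0]
orange 76 (911, -83) (18, 10) -77 [30.0, 41.0, 46.0] [508.0, 151.0]
orange 311 (871, -81) (50, 16) 1 [30.0, 43.0, 53.0] [471.0, 152.0]
rej [(0.95, [0.553, 0.013, 0.015], [193, 75]), (0.81, [0.592, -0.01, 0.017], [229, 96]), (0.68, [0.678, -0.003, 0.016], [304, 87]), (0.63, [0.546, -0.02, 0.026], [188, 106]), (0.33, [0.482, 0.008, 0.027], [127, 81])]
scraper grip 278 (473, 11) (63, 23) 88 [62.0, 77.0, 80.0] [292.0, 218.0]
```

View pics/t1.png

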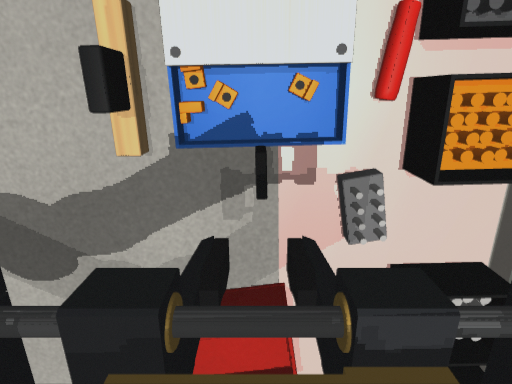

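All four rejects lie in the tray, at px (193,77), (226,95), (304,87) and (188,110), and the scraper stands upright. Next: approach the fin with a 25° slant.

Request:
{"api": "step_arm", "payload": {
  "motion": [
    {"dp": [0,3,40],"twist": [0,0.15,0],"hand": -0.3},
    {"dp": [0,3,80],"twist": [0,0.3,0],"hand": -0.3},
    {"dp": [-1,3,115],"twist": [0,0.436,0],"hand": -0.3},
    {"dp": [-1,3,115],"twist": [0,0.436,0],"hand": -0.3},
    {"dp": [-1,3,115],"twist": [0,0.436,0],"hand": -0.3}
  ],
  "force": 60
}}

```text
clock: 34.58
tool_pos: [0.6259, -0.0828, 0.1521]
eef_rot: [0.696, 0.685, 0.153, -0.149]
contact_force: [0.4, 0.7, 0.6]
opening: 0.354
finger_force: 0.0
```

```bash
cat >> h.py <<'E'
def tilt(phi,yaw=90): # tool leaning: z=(0,sin,-cos) about world-x rotated frame
    return R.from_euler('z',yaw-90,degrees=True).as_matrix()@R.from_euler('x',phi,degrees=True).as_matrix()@DOWN90
E
python3 -c "
from h import *
d=cam('scene');st();print(rel([.626,-.088,.058],tilt(25)))"
```

```text
t 34.62 p [0.6265, -0.0823, 0.1531] rv [-0.008, 0.43, 0.015] q [0.71, 1.07, -0.96, 1.54, 0.49, 0.89, -0.25] open 0.352 ff 0.0 F [0.8, -0.0, 0.6]
([-44.8, -0.9, 84.1], [0.0109, 0.0068, -0.0125])
```

Request:
{"api": "step_arm", "payload": {
  "motion": [
    {"dp": [-20,-1,30],"twist": [0,0,0],"hand": -0.3},
    {"dp": [-40,-1,70],"twist": [0,0,0],"hand": -0.3},
    {"dp": [-45,-1,82],"twist": [0,0,0],"hand": -0.3},
    {"dp": [-45,-1,84],"twist": [0,0,0],"hand": -0.3},
    {"dp": [-45,-1,84],"twist": [0,0,0],"hand": -0.3}
  ]
}}

```text
clock: 35.25
tool_pos: [0.6257, -0.0903, 0.0569]
eef_rot: [0.697, 0.685, 0.154, -0.148]
contact_force: [0.3, 1.2, 0.7]
opening: 0.35
finger_force: 0.0
```

```bash
python3 -c "
from h import *
d=cam('scene');st();print(rel([.626,-.088,.058],tilt(25)));print(rel([.626,-.138,.06],p0=np.array([.626,-.088,.058])),rel([.626,-.148,.20],p0=np.array([.626,-.138,.06])))"
```

```text
t 35.3 p [0.6256, -0.0907, 0.0567] rv [-0.007, 0.43, 0.018] q [0.7, 1.2, -0.89, 1.55, 0.57, 0.77, -0.24] open 0.352 ff 0.0 F [0.7, -0.9, -0.0]
([3.0, 0.4, -0.1], [0.0112, 0.0064, -0.0162])
([-44.6, 1.0, -22.7], [0.0, 0.0, 0.0]) ([49.3, 0.7, -131.4], [0.0, 0.0, 0.0])
```

Request:
{"api": "step_arm", "payload": {
  "motion": [
    {"dp": [0,0,0],"twist": [0,0,0],"hand": -1},
    {"dp": [0,0,0],"twist": [0,0,0],"hand": -1},
    {"dp": [0,0,0],"twist": [0,0,0],"hand": -1},
    {"dp": [0,0,0],"twist": [0,0,0],"hand": -1},
    {"dp": [-4,0,-2],"twist": [0,0,0],"hand": -1}
  ],
  "force": 60
}}

```text
clock: 35.92
tool_pos: [0.6244, -0.0941, 0.0553]
eef_rot: [0.697, 0.684, 0.153, -0.15]
contact_force: [1.6, 3.3, 3.9]
opening: 0.127
finger_force: 60.0
```

Request:
{"api": "step_arm", "payload": {
  "motion": [
    {"dp": [-8,0,-4],"twist": [0,0,0],"hand": -1},
    {"dp": [-17,0,-8],"twist": [0,0,0],"hand": -1},
    {"dp": [-26,0,-12],"twist": [0,0,0],"hand": -1},
    {"dp": [-35,0,-16],"twist": [0,0,0],"hand": -1},
    {"dp": [-43,0,-21],"twist": [0,0,0],"hand": -1}
  ]
}}

```text
clock: 36.55
tool_pos: [0.622, -0.1425, 0.0553]
eef_rot: [0.697, 0.685, 0.152, -0.151]
contact_force: [-1.9, 2.5, -0.8]
opening: 0.129
finger_force: 60.0
```

```bash
python3 -c "
from h import *
st();d=cam('scene');save(d,'p1');e=cam('side');save(e,'p1s')
W=cloud(d);H=hsv(d);h,s,v=H[...,0],H[...,1],H[...,2];x,y,z=W[...,0],W[...,1],W[...,2]
for b in blobs(W,(s>120)&(h>95)&(h<130)&(x<.8),60): print(*b.values())
print(find(d,'scene','reject1'))
a=cv2.imread('pics/p1.png')[150:310,150:350];b=cv2.imread('pics/p1s.png')[110:270,180:380]
cv2.imwrite('pics/p1c.png',np.hstack([cv2.resize(a,(400,320)),cv2.resize(b,(400,320))]))
"
```

```text
t 36.55 p [0.622, -0.1425, 0.0553] rv [-0.001, 0.432, 0.017] q [0.76, 1.22, -0.91, 1.49, 0.57, 0.85, -0.16] open 0.129 ff 60.0 F [-1.9, 2.5, -0.8]
1731 (625, -90) (198, 153) -1 [1.0, 5.0, 35.0] [240.0, 231.0]
[(0.64, [0.588, -0.064, 0.017], [230, 217]), (0.48, [0.554, -0.039, 0.014], [230, 205]), (0.43, [0.38, 0.213, 0.052], [263, 122]), (0.41, [0.547, -0.076, 0.027], [217, 207])]
```

View pics/p1c.png

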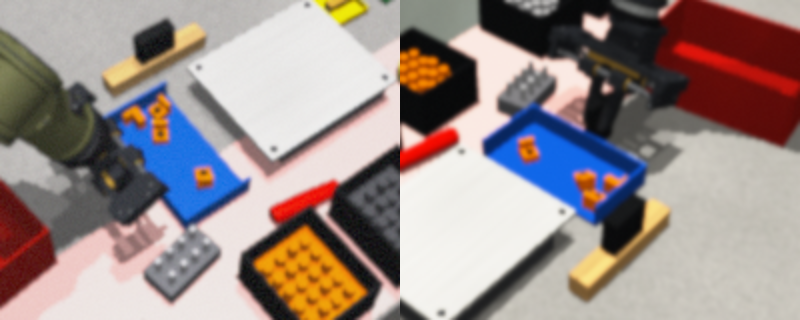

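Request:
{"api": "step_arm", "payload": {
  "motion": [
    {"dp": [8,0,-18],"twist": [0,0,0],"hand": -1},
    {"dp": [20,0,-42],"twist": [0,0.05,0],"hand": -1},
    {"dp": [34,0,-72],"twist": [0,0.1,0],"hand": -1},
    {"dp": [50,0,-109],"twist": [0,0.14,0],"hand": -1},
    {"dp": [67,0,-145],"twist": [0,0.14,0],"hand": -1}
  ]
}}

```text
clock: 37.33
tool_pos: [0.6222, -0.1461, 0.2148]
eef_rot: [0.687, 0.671, 0.199, -0.197]
contact_force: [1.1, -0.4, -4.3]
opening: 0.132
finger_force: 60.0
```

```bash
python3 -c "
from h import *
d=cam('side');st()
W=cloud(d);H=hsv(d);h,s,v=H[...,0],H[...,1],H[...,2];x,y,z=W[...,0],W[...,1],W[...,2]
m=(s>120)&(h>95)&(h<130)&(x<.8)
for b in blobs(W,m,60): print(*b.values())
# floor plane fit
p=W[m]; p=p[p[:,2]<np.percentile(p[:,2],60)]; A=np.c_[p[:,:2],np.ones(len(p))]; c=np.linalg.lstsq(A,p[:,2],rcond=None)[0]; print('slope',c)
print(find(d,'side','reject1'))
print(rel([.56,-.40,.26],tilt(33)))
"
```

```text
t 37.38 p [0.6249, -0.1442, 0.222] rv [-0.012, 0.569, 0.02] q [0.86, 1.08, -1.09, 1.39, 0.37, 1.11, -0.09] open 0.126 ff 60.0 F [1.4, 2.3, 2.4]
1397 (425, -1374) (2324, 218) -76 [-292.0, -190.0, 74.0] [489.0, 21.0]
2344 (630, -135) (282, 205) -84 [167.0, 178.0, 199.0] [263.0, 137.0]
slope [-0.18444501  0.15135767  0.30329062]
[(0.7, [0.672, -0.047, 0.184], [242, 133]), (0.53, [0.554, -0.023, 0.194], [275, 153]), (0.53, [0.573, -0.051, 0.188], [276, 147])]
([-195.3, -59.3, -172.7], [0.0175, 0.0081, -0.0144])
```

Request:
{"api": "step_arm", "payload": {
  "motion": [
    {"dp": [-12,-4,-10],"twist": [0,0,0],"hand": -1},
    {"dp": [-34,-10,-30],"twist": [0,0,0],"hand": -1},
    {"dp": [-60,-18,-54],"twist": [0,0,0],"hand": -1},
    {"dp": [-88,-26,-78],"twist": [0,0,0],"hand": -1},
    {"dp": [-116,-34,-102],"twist": [0,0,0],"hand": -1}
  ]
}}

```text
clock: 38.05
tool_pos: [0.584, -0.2983, 0.2354]
eef_rot: [0.686, 0.671, 0.199, -0.198]
contact_force: [1.5, 0.6, -4.3]
opening: 0.128
finger_force: 60.0
```

Request:
{"api": "step_arm", "payload": {
  "motion": [
    {"dp": [-28,-8,-24],"twist": [0,0,0],"hand": -1},
    {"dp": [-52,-16,-46],"twist": [0,0,0],"hand": -1},
    {"dp": [-70,-22,-62],"twist": [0,0,0],"hand": -1},
    {"dp": [-79,-25,-70],"twist": [0,0,0],"hand": -1},
    {"dp": [-79,-25,-70],"twist": [0,0,0],"hand": -1}
  ]
}}

```text
clock: 38.67
tool_pos: [0.5583, -0.3999, 0.2532]
eef_rot: [0.686, 0.671, 0.2, -0.197]
contact_force: [-0.3, 1.1, -4.5]
opening: 0.132
finger_force: 60.0
```

```bash
python3 -c "
from h import *
d=cam('scene');st();save(d,'b1')
W=cloud(d)
print(find(d,'scene','reject1'))
print(rel([.56,-.40,.25],tilt(33)))
e=cam('side');save(e,'b1s')
a=cv2.imread('pics/b1.png')[130:370,20:320];b=cv2.imread('pics/b1s.png')[20:260,180:480]
cv2.imwrite('pics/b1c.png',np.hstack([cv2.resize(a,(400,320)),cv2.resize(b,(400,320))]))
"
```

```text
t 38.73 p [0.5588, -0.3985, 0.2538] rv [-0.004, 0.571, 0.019] q [1.07, 1.15, -1.07, 0.96, 0.39, 1.59, 0.27] open 0.129 ff 60.0 F [0.9, 0.6, -4.2]
[(0.73, [0.525, -0.315, 0.224], [120, 203]), (0.65, [0.494, -0.293, 0.226], [122, 189]), (0.61, [0.616, -0.313, 0.235], [140, 228])]
([-4.3, 0.9, 2.3], [0.009, 0.0046, -0.0155])
```

View pics/b1c.png

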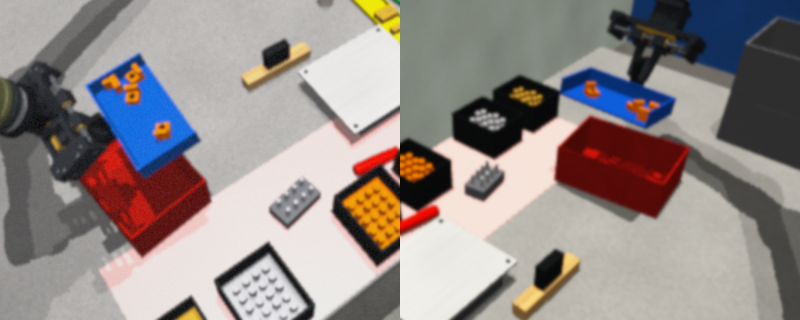

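Request:
{"api": "step_arm", "payload": {
  "motion": [
    {"dp": [-15,0,-9],"twist": [0,-0.05,0],"hand": -1},
    {"dp": [-36,0,-22],"twist": [0,-0.12,0],"hand": -1},
    {"dp": [-56,0,-34],"twist": [0,-0.2,0],"hand": -1},
    {"dp": [-67,0,-42],"twist": [0,-0.25,0],"hand": -1},
    {"dp": [-67,0,-42],"twist": [0,-0.25,0],"hand": -1}
  ]
}}

```text
clock: 39.45
tool_pos: [0.5578, -0.4778, 0.2549]
eef_rot: [0.705, 0.691, 0.114, -0.111]
contact_force: [0.9, 0.1, -4.9]
opening: 0.132
finger_force: 60.0
```

```bash
python3 -c "
from h import *
d=cam('scene');st()
print(find(d,'scene','reject1'))
print(rel([.56,-.48,.24],tilt(-20)),rel([.56,-.42,.26],tilt(-40)))
"
```

```text
t 39.5 p [0.5578, -0.4772, 0.2545] rv [-0.003, 0.321, 0.019] q [1.04, 1.11, -0.99, 0.88, 0.55, 1.57, 0.33] open 0.13 ff 60.0 F [-0.1, 0.8, -4.6]
[(0.72, [0.616, -0.393, 0.212], [108, 253]), (0.71, [0.479, -0.419, 0.217], [68, 214]), (0.69, [0.488, -0.001, 0.032], [227, 180]), (0.49, [0.522, -0.401, 0.208], [85, 226]), (0.43, [0.491, -0.377, 0.199], [90, 213])]
([-7.2, 2.4, 12.5], [-0.0004, -0.6705, -0.0192]) ([56.1, 1.3, 12.5], [-0.0038, -1.0196, -0.0193])
```

Request:
{"api": "step_arm", "payload": {
  "motion": [
    {"dp": [-4,0,6],"twist": [0,-0.18,0],"hand": -1},
    {"dp": [-7,0,12],"twist": [0,-0.36,0],"hand": -1},
    {"dp": [-7,0,12],"twist": [0,-0.54,0],"hand": -1},
    {"dp": [5,0,12],"twist": [0,-0.72,0],"hand": -1},
    {"dp": [25,0,12],"twist": [0,-0.9,0],"hand": -1}
  ]
}}

```text
clock: 40.17
tool_pos: [0.5574, -0.4491, 0.2505]
eef_rot: [0.685, 0.67, -0.205, 0.201]
contact_force: [0.5, -0.1, -4.5]
opening: 0.133
finger_force: 60.0
```

```bash
python3 -c "
from h import *
d=cam('scene');st();save(d,'b2')
print(find(d,'scene','reject1'))
print(rel([.56,-.42,.26],tilt(-42)))
e=cam('side');save(e,'b2s');print(find(e,'side','reject1'))
a=cv2.imread('pics/b2.png')[130:370,20:320];b=cv2.imread('pics/b2s.png')[20:260,180:480]
cv2.imwrite('pics/b2c.png',np.hstack([cv2.resize(a,(400,320)),cv2.resize(b,(400,320))]))
"
```

```text
t 40.23 p [0.5606, -0.4382, 0.249] rv [0.002, -0.579, 0.006] q [0.7, 0.82, -0.6, 1.62, 1.23, 1.07, -0.5] open 0.13 ff 60.0 F [-0.0, 8.5, -5.2]
[(0.45, [0.618, -0.406, 0.083], [117, 283])]
([10.1, -1.5, -19.6], [-0.0042, -0.1607, -0.0026])
[(0.53, [0.479, -0.411, 0.027], [373, 149]), (0.43, [0.622, -0.397, 0.018], [328, 136])]
```

View pics/b2c.png

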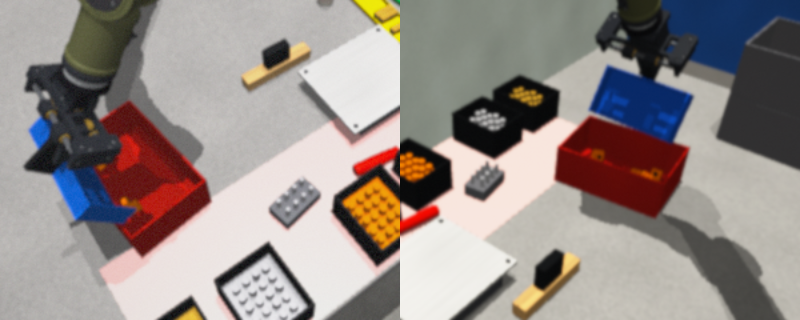

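Request:
{"api": "step_arm", "payload": {
  "motion": [
    {"dp": [0,0,-10],"twist": [0,-0.12,0],"hand": -1},
    {"dp": [0,0,-10],"twist": [0,-0.12,0],"hand": -1},
    {"dp": [0,0,-20],"twist": [0,-0.12,0],"hand": -1}
  ]
}}

```text
clock: 40.75
tool_pos: [0.5571, -0.441, 0.2668]
eef_rot: [0.672, 0.657, -0.245, 0.238]
contact_force: [0.0, -0.9, -2.8]
opening: 0.133
finger_force: 60.0
```

```bash
python3 -c "
from h import *
st()
for n in ('scene','side'):
    d=cam(n);W=cloud(d);H=hsv(d);h,s,v=H[...,0],H[...,1],H[...,2];x,y,z=W[...,0],W[...,1],W[...,2]
    for b in blobs(W,(s>140)&(h<=16)&(h>4)&(v>90)&(x>.35)&(x<.72)&(y<-.2)&(y>-.6),10): print(n,*b.values())
    print(find(d,n,'reject1'))
print(rel([.56,-.40,.28],tilt(25)))
"
```

```text
t 40.75 p [0.5571, -0.441, 0.2668] rv [0.01, -0.698, 0.022] q [0.64, 0.8, -0.54, 1.65, 1.31, 1.12, -0.61] open 0.133 ff 60.0 F [0.0, -0.9, -2.8]
scene 148 (492, -312) (47, 29) 4 [4.0, 18.0, 29.0] [134.0, 242.0]
scene 306 (486, -390) (76, 45) 57 [3.0, 13.0, 33.0] [106.0, 256.0]
scene 129 (635, -395) (74, 37) 8 [4.0, 25.0, 88.0] [126.0, 296.0]
[(0.65, [0.49, -0.408, 0.015], [99, 259]), (0.63, [0.512, -0.313, 0.027], [135, 243]), (0.56, [0.513, -0.376, 0.022], [113, 257]), (0.49, [0.63, -0.403, 0.033], [125, 296])]
side 93 (600, -357) (173, 32) -61 [2.0, 16.0, 87.0] [328.0, 136.0]
side 76 (489, -425) (59, 28) -66 [2.0, 18.0, 29.0] [371.0, 150.0]
side 14 (496, -363) (139, 12) -67 [1.0, 6.0, 49.0] [360.0, 150.0]
[(0.63, [0.482, -0.402, 0.025], [370, 151]), (0.41, [0.62, -0.394, 0.023], [329, 135])]
([23.2, 1.0, -35.3], [-0.0017, 1.1357, -0.023])
```

Request:
{"api": "step_arm", "payload": {
  "motion": [
    {"dp": [5,0,-30],"twist": [0,0.18,0],"hand": -1},
    {"dp": [23,1,-35],"twist": [0,0.36,0],"hand": -1},
    {"dp": [23,1,-35],"twist": [0,0.54,0],"hand": -1},
    {"dp": [23,1,-35],"twist": [0,0.72,0],"hand": -1},
    {"dp": [23,1,-35],"twist": [0,0.9,0],"hand": -1}
  ]
}}

```text
clock: 41.58
tool_pos: [0.5593, -0.4014, 0.2803]
eef_rot: [0.711, 0.696, 0.073, -0.071]
contact_force: [-0.0, 0.1, -3.6]
opening: 0.13
finger_force: 60.0
```

```bash
python3 -c "
from h import *
d=cam('scene');st()
print(rel([.60,-.28,.26],tilt(25)))
"
```

```text
t 41.62 p [0.5573, -0.4073, 0.2773] rv [-0.002, 0.207, 0.031] q [1.0, 0.96, -0.92, 1.17, 0.52, 1.37, 0.17] open 0.13 ff 60.0 F [-0.5, -6.5, -5.1]
([122.2, 38.8, 43.4], [0.0088, 0.2289, -0.03])
```

Request:
{"api": "step_arm", "payload": {
  "motion": [
    {"dp": [25,8,9],"twist": [0,0.1,-0.01],"hand": -1},
    {"dp": [60,19,21],"twist": [0,0.2,-0.03],"hand": -1},
    {"dp": [95,30,33],"twist": [0,0.23,-0.03],"hand": -1},
    {"dp": [122,38,43],"twist": [0,0.23,-0.03],"hand": -1},
    {"dp": [122,38,43],"twist": [0,0.23,-0.03],"hand": -1}
  ]
}}

```text
clock: 42.25
tool_pos: [0.6005, -0.2695, 0.2611]
eef_rot: [0.685, 0.696, 0.152, -0.148]
contact_force: [-0.6, -0.3, -3.4]
opening: 0.13
finger_force: 60.0
```

```bash
python3 -c "
from h import *
d=cam('scene');st()
print(rel([.6245,-.15,.2],tilt(25)))
"
```

```text
t 42.3 p [0.6003, -0.2719, 0.261] rv [-0.006, 0.426, -0.012] q [0.93, 1.01, -1.0, 1.24, 0.39, 1.31, 0.09] open 0.136 ff 60.0 F [0.4, 0.1, -3.4]
([85.5, 25.0, 106.0], [0.0029, 0.01, 0.0132])
```

Request:
{"api": "step_arm", "payload": {
  "motion": [
    {"dp": [20,6,25],"twist": [0,0,0.02],"hand": -1},
    {"dp": [45,14,56],"twist": [0,0.01,0.02],"hand": -1},
    {"dp": [70,21,88],"twist": [0,0.01,0.02],"hand": -1},
    {"dp": [84,25,105],"twist": [0,0.01,0.02],"hand": -1},
    {"dp": [84,25,105],"twist": [0,0.01,0.02],"hand": -1}
  ]
}}

```text
clock: 42.92
tool_pos: [0.6246, -0.1518, 0.2006]
eef_rot: [0.693, 0.687, 0.154, -0.153]
contact_force: [0.1, -0.7, -3.3]
opening: 0.134
finger_force: 60.0
```

```bash
cat > tp.py <<'E'
from h import *
st()
for n in ('scene','side'):
    d=cam(n);save(d,'tp_'+n);W=cloud(d);H=hsv(d);h,s,v=H[...,0],H[...,1],H[...,2];x,y,z=W[...,0],W[...,1],W[...,2]
    m=(s>120)&(h>95)&(h<130)&(x<.8)&(x>.45)&(y>-.25)&(y<.1)
    for b in blobs(W,m,100): print(n,*b.values())
    p=W[m]; 
    for _ in range(8):
        c=np.linalg.lstsq(np.c_[p[:,:2],np.ones(len(p))],p[:,2],rcond=None)[0]; e=p[:,2]-np.c_[p[:,:2],np.ones(len(p))]@c; p=p[e<max(.003,np.percentile(e,85))]
    print('slope',c.round(3),'z mid',np.median(p[:,2]).round(4),len(p),e.std().round(4))
E
python3 tp.py; python3 -c "
from h import *
print(rel([.6245,-.148,.07],tilt(25)))"
```

```text
t 42.92 p [0.6246, -0.1518, 0.2006] rv [-0.001, 0.438, 0.008] q [0.79, 1.03, -0.97, 1.42, 0.41, 1.06, -0.1] open 0.134 ff 60.0 F [0.1, -0.7, -3.3]
scene 2624 (597, -72) (275, 147) -14 [148.0, 151.0, 180.0] [236.0, 199.0]
slope [ 0.085 -0.334  0.064] z mid 0.1498 714 0.0072
side 2935 (625, -91) (198, 145) -1 [146.0, 149.0, 177.0] [266.0, 144.0]
slope [-0.003  0.002  0.15 ] z mid 0.1476 1759 0.0011
([-49.7, -1.1, 121.5], [0.0063, -0.0006, -0.0105])
```

Request:
{"api": "step_arm", "payload": {
  "motion": [
    {"dp": [-18,0,44],"twist": [0,0,0],"hand": -1},
    {"dp": [-37,-1,90],"twist": [0,0,0],"hand": -1},
    {"dp": [-49,-1,119],"twist": [0,0,0],"hand": -1},
    {"dp": [-54,-1,131],"twist": [0,0,0],"hand": -1},
    {"dp": [-54,-1,131],"twist": [0,0,0],"hand": -1}
  ]
}}

```text
clock: 43.65
tool_pos: [0.6246, -0.1462, 0.0597]
eef_rot: [0.694, 0.686, 0.155, -0.153]
contact_force: [0.3, 0.7, -3.3]
opening: 0.129
finger_force: 60.0
```

```bash
python3 tp.py; python3 -c "
from h import *
print(rel([.6255,-.0907,.057]))"
```

```text
t 43.65 p [0.6246, -0.1462, 0.0597] rv [-0.004, 0.439, 0.011] q [0.76, 1.21, -0.88, 1.48, 0.52, 0.85, -0.1] open 0.129 ff 60.0 F [0.3, 0.7, -3.3]
scene 2246 (628, -85) (197, 137) -2 [6.0, 10.0, 40.0] [237.0, 228.0]
slope [ 0.002 -0.002  0.008] z mid 0.009 1516 0.0017
side 2663 (640, -89) (228, 153) -1 [5.0, 9.0, 36.0] [262.0, 189.0]
slope [0.001 0.024 0.008] z mid 0.0076 1664 0.0017
([47.6, -0.8, 27.3], [0.0, 0.0, 0.0])
```

Request:
{"api": "step_arm", "payload": {
  "motion": [
    {"dp": [-1,0,3],"twist": [0,0,0],"hand": -1},
    {"dp": [11,0,9],"twist": [0,0,0],"hand": -1},
    {"dp": [24,0,15],"twist": [0,0,0],"hand": -1},
    {"dp": [37,-1,21],"twist": [0,0,0],"hand": -1},
    {"dp": [47,-1,27],"twist": [0,0,0],"hand": -1}
  ]
}}

```text
clock: 44.38
tool_pos: [0.6237, -0.0889, 0.0555]
eef_rot: [0.693, 0.687, 0.155, -0.154]
contact_force: [0.1, 1.0, -3.6]
opening: 0.13
finger_force: 60.0
```

```bash
python3 tp.py
```

```text
t 44.38 p [0.6237, -0.0889, 0.0555] rv [-0.003, 0.441, 0.008] q [0.69, 1.19, -0.86, 1.55, 0.53, 0.76, -0.19] open 0.13 ff 60.0 F [0.1, 1.0, -3.6]
scene 1900 (626, -31) (198, 136) 0 [2.0, 6.0, 35.0] [254.0, 219.0]
slope [ 0.001 -0.004  0.004] z mid 0.005 1238 0.0017
side 1631 (594, -33) (253, 137) -16 [1.0, 7.0, 33.0] [258.0, 200.0]
slope [0.004 0.029 0.001] z mid 0.0026 752 0.0015
```

Request:
{"api": "step_arm", "payload": {
  "motion": [
    {"dp": [0,0,0],"twist": [0,0,0],"hand": -0.6},
    {"dp": [0,0,0],"twist": [0,0,0],"hand": -0.3},
    {"dp": [0,0,0],"twist": [0,0,0],"hand": -0.3},
    {"dp": [10,0,-50],"twist": [0,0,0],"hand": -0.3},
    {"dp": [30,0,-110],"twist": [0,0,0],"hand": -0.3}
  ]
}}

```text
clock: 45.1
tool_pos: [0.6228, -0.1114, 0.1668]
eef_rot: [0.694, 0.686, 0.155, -0.154]
contact_force: [1.4, -0.6, -0.1]
opening: 0.349
finger_force: 0.0
```

Request:
{"api": "step_arm", "payload": {
  "motion": [
    {"dp": [20,0,-50],"twist": [0,-0.15,0],"hand": -0.3},
    {"dp": [20,0,-90],"twist": [0,-0.3,0],"hand": -0.3},
    {"dp": [20,0,-90],"twist": [0,-0.43,0],"hand": -0.3},
    {"dp": [20,0,-90],"twist": [0,-0.43,0],"hand": -0.3}
  ]
}}

```text
clock: 45.6
tool_pos: [0.6237, -0.1271, 0.2585]
eef_rot: [0.708, 0.706, 0.005, -0.003]
contact_force: [0.5, 0.0, -0.1]
opening: 0.351
finger_force: 0.0
```

```bash
python3 tray.py t2 | grep -v "(8\|(9"; python3 look.py | sed -n '/rows/,$p'; python3 -c "
from h import *
for n in ('scene','side'):
    d=cam(n);W=cloud(d);save(d,'f_'+n)
    for t in ('bottle','tape','bit_block','scrap_tray','reject1','long1','short1','scraper'): print(n,t,find(d,n,t))
a=cv2.imread('pics/f_scene.png')[90:330,60:460];b=cv2.imread('pics/f_side.png')[60:300,100:500]
cv2.imwrite('pics/f.png',np.vstack([cv2.resize(a,(500,300)),cv2.resize(b,(500,300))]))"
```

```text
t 45.65 p [0.6232, -0.1294, 0.257] rv [-0.001, 0.011, 0.007] q [0.53, 0.8, -0.77, 1.51, 0.59, 1.07, -0.38] open 0.351 ff 0.0 F [0.1, -1.1, -0.2]
blue 15903 (623, -11) (195, 104) -1 [3.0, 4.0, 34.0] [256.0, 68.0]
fin 619 (622, -88) (51, 11) 90 [74.0, 75.0, 76.0] [257.0, 138.0]
fin 459 (617, -277) (78, 3) 7 [69.0, 75.0, 81.0] [255.0, 300.0]
rej [(0.85, [0.624, -0.399, 0.027], [259, 351]), (0.35, [0.627, 0.025, 0.045], [261, 19])]
scraper grip 283 (473, 9) (63, 23) 89 [62.0, 77.0, 80.0] [292.0, 218.0]
rows
scene bottle [(0.79, [0.381, 0.217, 0.051], [264, 122]), (0.55, [0.731, 0.295, 0.019], [360, 188])]
scene tape [(0.6, [0.732, 0.295, 0.018], [360, 188])]
scene bit_block [(0.73, [0.764, -0.162, 0.03], [239, 282]), (0.36, [0.514, -0.375, 0.017], [115, 258])]
scene scrap_tray [(0.88, [0.628, -0.019, 0.005], [252, 221]), (0.58, [0.541, -0.362, 0.008], [125, 264])]
scene reject1 [(0.68, [0.514, -0.374, 0.019], [115, 258]), (0.53, [0.491, -0.407, 0.015], [99, 258]), (0.42, [0.631, -0.406, 0.031], [124, 297])]
scene long1 [(0.6, [0.554, 0.3, 0.02], [320, 150]), (0.47, [0.491, 0.298, 0.02], 
[... 265 characters left out ...]
0.78, [0.362, 0.24, 0.055], [268, 316]), (0.75, [0.486, 0.307, 0.015], [197, 315]), (0.58, [0.612, 0.156, 0.044], [205, 232])]
side tape [(0.76, [0.713, 0.307, 0.02], [125, 256]), (0.68, [0.481, -0.404, 0.024], [371, 151])]
side bit_block [(0.81, [0.747, -0.137, 0.027], [243, 156])]
side scrap_tray []
side reject1 [(0.44, [0.619, -0.395, 0.016], [329, 137]), (0.41, [0.483, -0.402, 0.024], [370, 151])]
side long1 [(0.69, [0.544, 0.304, 0.018], [178, 297]), (0.58, [0.504, 0.309, 0.018], [190, 310]), (0.56, [0.485, 0.307, 0.015], [198, 315])]
side short1 [(0.69, [0.538, 0.391, 0.02], [147, 328]), (0.47, [0.492, 0.387, 0.016], [165, 341])]
side scraper [(0.94, [0.466, 0.036, 0.026], [286, 238])]
```

View pics/f.png

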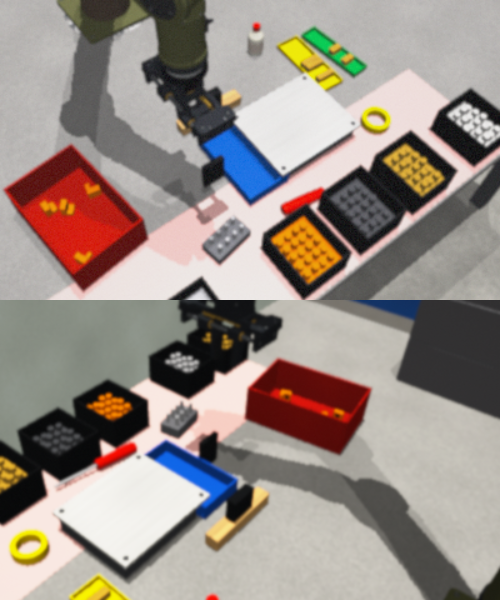

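The tray is back, the four rejects are in the bin and the scraper is upright. The yellow row looks altered (scene crop 315,65), so I go and look.

Request:
{"api": "step_arm", "payload": {
  "motion": [
    {"dp": [300,-80,0],"twist": [0,0,0],"hand": -0.3},
    {"dp": [300,-80,0],"twist": [0,0,0],"hand": -0.3},
    {"dp": [300,-80,0],"twist": [0,0,0],"hand": -0.3},
    {"dp": [300,-80,0],"twist": [0,0,0],"hand": -0.3},
    {"dp": [300,-80,0],"twist": [0,0,0],"hand": -0.3}
  ]
}}

```text
clock: 47.48
tool_pos: [0.5456, 0.1721, 0.26]
eef_rot: [0.71, 0.704, 0.004, -0.003]
contact_force: [-0.2, -0.3, 0.5]
opening: 0.35
finger_force: 0.0
```

Request:
{"api": "step_arm", "payload": {
  "motion": [
    {"dp": [70,-40,0],"twist": [0,0,0],"hand": -0.3},
    {"dp": [70,-40,0],"twist": [0,0,0],"hand": -0.3},
    {"dp": [70,-40,0],"twist": [0,0,0],"hand": -0.3}
  ]
}}

```text
clock: 47.85
tool_pos: [0.5065, 0.2413, 0.2606]
eef_rot: [0.71, 0.705, 0.004, -0.003]
contact_force: [0.7, 0.0, -0.0]
opening: 0.349
finger_force: 0.0
```

```bash
python3 look.py r2 | sed -n '1p;/^long1/,$p'
```

```text
t 47.85 p [0.5065, 0.2413, 0.2606] rv [-0.001, 0.01, 0.007] q [-0.09, 0.69, -0.74, 1.75, 0.56, 0.92, -1.08] open 0.349 ff 0.0 F [0.7, 0.0, -0.0]
long1 [(0.95, [0.489, 0.31, 0.02], [243, 107]), (0.7, [0.547, 0.311, 0.021], [293, 106]), (0.66, [0.497, 0.309, 0.02], [249, 108])]
short1 [(0.79, [0.537, 0.382, 0.02], [286, 37]), (0.67, [0.496, 0.385, 0.02], [248, 34])]
reject1 []
rows
   493 (540, 387) (32, 16) -87 [19.0, 20.0, 22.0] [289.0, 32.0]
   486 (495, 386) (32, 16) -86 [19.0, 20.0, 22.0] [247.0, 32.0]
   1200 (496, 307) (49, 32) 88 [19.0, 20.0, 22.0] [249.0, 109.0]
   597 (546, 305) (48, 16) 87 [19.0, 20.0, 21.0] [292.0, 111.0]
```

View pics/r2.png

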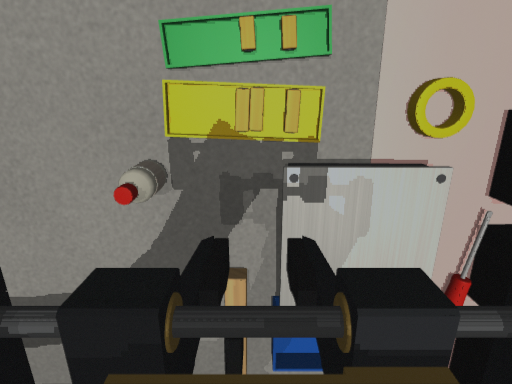

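One long spacer was knocked along the yellow row and now lies beside its neighbour (px 249,109). All three still lie across the row within tolerance, so I hand in.

```bash
python3 -c "
from h import *
print(r.finish_job())"
```

```text
the job is handed in; nothing more can be done
None
```

I finished every step and handed the job in at about 48 s of the 200 s; no verdict came back, but my last camera views showed all spacers across their rows (one long was knocked along the yellow row but still lies across it), all four rejects in the bin, the tray back under the plate edge, the scraper upright on the bench (about 6 cm from where it started) and the bottle, tape and bit block unmoved.

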